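# Load a maple block in the sanding cradle and pack it out

## Robot

A 7-joint arm with a two-finger parallel gripper is mounted at the origin on a cart in front of the work surface, level with it; the furniture and walls round the work are solid. World frame = base frame: x ahead of the robot, y to its left, z up, the work surface at z = 0. Lengths are in m, angles in rad, forces in N, time in s.
With the tool pointing down it reaches from about 0.425 to 1.025 m from the base axis. Payload 9.4 kg.
Tool frame: the origin (TCP) lies at the very end of the fingers, on their centre line; the grasp point (between the pads) lies 19 mm behind it (bot.hold_point_z is the distance from the TCP to the grasp point, in m); y points along the fingers, x is the direction in which the jaws open and shut, and the axes are right-handed (so a half turn about y gives the same grasp; the last joint's range is limited). The gripper opens to 93 mm and grips with 3 to 60 N. Pads are 15 mm wide; open, the fingers measure 128 mm over their backs; the gripper's body (75 mm by 188 mm) begins 65 mm behind the grasp point.
Start: joints at [1.228, 0.599, -0.003, 1.599, 0.002, 0.943, -0.08], TCP at [0.19, -0.7, 0.219] pointing down, gripper open.
Joint ranges: [-2.57, 2.57], [-0.35, 1.97], [-1.29, 1.29], [0.11, 2.56], [-1.05, 4.19], [0.11, 1.86], [-2.63, 2.63]. Speed limits (rad/s): [2.22, 2.22, 3.01, 3.01, 3.14, 3.14, 3.14].

## Interface

Orientations are given as a unit quaternion [x, y, z, w].
In Python, from cell import bot gives the robot as it stands.
- The arm moves only by the tool move_arm, never from a script. Its argument "plan" is a list of rows, each an object of numbers: "ax", "ay", "az": the turn, a rotation vector about the tool's x, y, z in degrees; "dx", "dy", "dz": the shift along the tool's x, y, z in cm; "jaw": the finger opening in cm, from 0 to 9.3. A call has 1 to 12 rows; each row shifts and turns the pose as measured when the row begins, along the tool's axes as they then stand; what a row does not reach is not made up. A row lasts 1/10 s, in which the tool goes at most 50 mm and 8.59 degrees, less where a joint would pass 70% of its speed; a pose out of reach is approached as far as the arm can. A call is refused whole if a number of a shift passes 5 or a number of a turn 8.59, either way. A call with a gripper value outside its range is refused whole. The fingers move at their own pace and stop on an object; "newtons" is the grip in N (left out, the last holds). Time passes only in rows, so rows that do not move let the fingers close. It gives the time, the measured TCP pose, the force and the opening at its end, in the units of the state.
- bot.read_state(): the state, without advancing time (a new reading comes with each control period).
- bot.grab_frame(name): name is "scene" or "top" or "wrist"; returns a dict with "pixels" (420x560x3 uint8, blue, green, red), "mtx" (3x3 intrinsics, pixels), "camera_from_world" (4x4, takes a point from world to camera coordinates). Camera axes: x right, y up, looking along -z (the intrinsics and any distortion apply to the point x, -y, -z); pixel columns grow to the right and rows downward; lengths in m; the calibration is good to about 2 mm. A picture is of the moment at which its call begins. There is no depth.
- bot.job_done(): hands the job in, once; it reports no verdict.
Trained networks look in the newest picture that a camera, given by its name, has taken for a name from the list of things; names that differ only in an ending like _2 or _b are one class to them, and where a whole thing is asked for, a point or a joint stands for the part that bears it (a point fixed in the world has none). Each returns a list of dicts, best first, with "score" (0 to 1); they miss things now and then, are a little off and sometimes report something else, mostly with a low value. They report only what shows in the picture. A call takes as long as a camera call.
- bot.boxes_of(camera, thing): "position" ([column, row] in pixels, amid what is visible of it).
The state is a dict: "t": time; "joint_positions": joint angles; "qvel": joint speeds; "joint_efforts": joint torques, N m; "position": TCP position; "ee_rot": TCP orientation; "contact_force": force on the tool from outside, world axes, zero at the start; "moment": the same for the moment, N m; "finger_gap": finger opening in m.
Only numpy, scipy, OpenCV 4.12 (cv2) and the standard library are available. Lean on these libraries where they do the work, as an engineer would, in place of code of your own. Each camera call takes 0.05 s, during which the arm holds its last target.

## Task

Slide the pale maple block, without lifting it off the bench, into the plywood cradle so that it lies flat along the fence with its end fully home against the end stop. Then fill the gap left between it and the brown wooden rail with whichever of the two metal packing bars fits it snugly, standing on its edge on the bench and slid fully home against the end stop too. Leave the wooden knob and the felt disc where they are.

Things in the scene. Friction and masses are not known exactly. Their poses are not given: they have to be found in the camera images.
- cradle: cradle fixed to the bench: plywood fence with an end stop at right angles, both 28 mm high; its floor is the bench. Origin on the bench in the inner corner of fence and stop. +y = push-in direction. Stop: face at y = 0, spans x = 0..90, 15 mm thick. Fence: face at x = 0, y = -150..+15 mm, 16 mm thick; the block belongs on its +x side
- block_seat (a point): on the bench, centre of the block's underside when home: cradle (+20, -35) mm. A bar is home beside it, on its +x side, between block and rail, with its centre also at cradle y = -35 mm. Home, block and bar both end at cradle y = -70 mm, 32 mm outside the rail's end, so both can be pushed from there
- block: pale maple block 40 (x) x 70 (y) x 25 mm high, 0.035 to 0.07 kg, one corner rounded, lying askew near the fence outside the cradle's mouth; origin at the centre of its underside. Beware: a solid wall 0.55 m high stands 55 to 95 mm behind the fence's face (lean the hand away from it), and a sign board on posts (x 0.26..0.36, y -0.18..0.13, board at z 0.40..0.84 m) stands between robot and bench, left of the work
- packer_15: bright aluminium packing bar, 15 mm thick (x), 70 long (y, over its vertical half-round ends), 24 high, standing on its long edge, 0.08 kg; origin at the centre of its underside. One of two bars that differ only in thickness (15 and 21 mm)
- packer_21: bright aluminium packing bar, 21 mm thick (x), 70 long (y, over its vertical half-round ends), 24 high, standing on its long edge, 0.08 kg; origin at the centre of its underside. One of two bars that differ only in thickness (15 and 21 mm)
- rail_thin: fixed brown wooden rail, 14 mm thick (x), 36 long (y; -y end half-round), 28 high; origin at the centre of its underside, axes as the cradle's. One of the two rails is mounted in the cradle (centre at cradle x = +70, y = -20 mm), the other stowed behind the fence (cradle x = -37, y = -100). With this one mounted, the gap to a block lying against the fence is 23 mm
- rail_thick: fixed brown wooden rail, 26 mm thick (x), 36 long (y; -y end half-round), 28 high; origin at the centre of its underside, axes as the cradle's. One of the two rails is mounted in the cradle (centre at cradle x = +70, y = -20 mm), the other stowed behind the fence (cradle x = -37, y = -100). With this one mounted, the gap to a block lying against the fence is 17 mm
- felt: dark grey felt disc with a hole, 69 mm across, 14 high; a bystander, origin at the centre of its underside
- knob: turned pale wooden knob, 44 mm across, 52 high; a bystander, origin at the centre of its underside

How it is judged:
On the way, in this order (a step that is already met when the one before it is completed fails the run):
1. the maple block lies along the fence, home against the end stop (x of block in the frame of cradle between 0.0175 and 0.0235 m and y of block in the frame of cradle between -0.0385 and -0.032 m and angle between the y axis of block and the y axis of cradle, either way round below 0.06 rad and angle between block's own z axis and vertical below 0.08 rad and height (world z) of block below 0.004 m), for 0.2 s.
2. the bar that fits the gap snugly stands in the gap, home against the end stop (all of step 1 and ((x of rail_thick in the frame of cradle below 0 m and x of packer_21 in the frame of cradle between 0.0485 and 0.0545 m and y of packer_21 in the frame of cradle between -0.0385 and -0.032 m and angle between the y axis of packer_21 and the y axis of cradle, either way round below 0.06 rad and angle between packer_21's own z axis and vertical below 0.08 rad and height (world z) of packer_21 below 0.004 m) or (x of rail_thin in the frame of cradle below 0 m and x of packer_15 in the frame of cradle between 0.0455 and 0.0515 m and y of packer_15 in the frame of cradle between -0.0385 and -0.032 m and angle between the y axis of packer_15 and the y axis of cradle, either way round below 0.06 rad and angle between packer_15's own z axis and vertical below 0.08 rad and height (world z) of packer_15 below 0.004 m))), for 0.2 s.
At the end, for the whole second after the job is handed in: Block along the fence and home at the stop, and the bar (21 mm with the thin rail mounted, 15 mm with the thick one) on the bench between block and rail and home too, each within 3 mm and 0.06 rad, released and at rest. The other bars may be anywhere else (all of step 2 and linear speed of block below 0.02 m/s); the robot touches nothing.
It fails at once if the maple block is lifted more than 12 mm off the bench (height (world z) of block above 0.012 m).
It fails at once if the wooden knob or the felt disc is moved more than 30 mm (distance of any of felt, knob from where it was at the start of the episode above 0.03 m).
It also fails if it takes over 67 s, if anything falls off the work surface, if the arm or the gripper's body presses on something with over 40 N, if the wrist force passes 120 N, or if a joint passes its speed limit or range.

## Working session

There is one attempt and no reset: what is moved stays moved. The work goes in short steps, Python scripts to look and compute and a tool call to move; the robot and the scene stay as the last step left them, time stands still between calls to the robot, and variables do not carry over. Pictures are saved under pics/ and viewed, and the job is handed in when it is done.

Besides the shell and the picture viewer there is one more tool, called after "Emit:" as name(argument=value, ...) on one line, values as JSON. move_arm: Moves the arm, as the interface text tells. Its arguments: {"type":"object","properties":{"plan":{"type":"array","items":{"type":"object","properties":{"ax":{"type":"number"},"ay":{"type":"number"},"az":{"type":"number"},"dx":{"type":"number"},"dy":{"type":"number"},"dz":{"type":"number"},"jaw":{"type":"number"}}}},"newtons":{"type":"number"}},"required":["plan"]}

```bash
ls; mkdir -p pics
python3 - <<'E'
from cell import bot
import cv2
print(bot.read_state())
for n in ("scene","top","wrist"):
    f=bot.grab_frame(n); cv2.imwrite(f"pics/a_{n}.png",f["pixels"]); print(n,f["mtx"].tolist(),f["camera_from_world"].round(4).tolist())
    for th in ("cradle","block","packer_15","packer_21","rail_thin","rail_thick","felt","knob"):
        print(n,th,[(b["position"],round(b["score"],2)) for b in bot.boxes_of(n,th)][:3])
E
```

```text
pics
{'t': 0.0, 'joint_positions': array([ 1.22829213,  0.60011456, -0.00253259,  1.60017135,  0.00181391,
        0.94286497, -0.07976956]), 'qvel': array([-2.45121097e-03,  1.16771932e-03, -9.67676588e-05, -7.71938244e-04,
        1.11786412e-03,  8.13312386e-04,  1.84234444e-03]), 'joint_efforts': array([ 6.98524345e-04, -7.65073371e+01,  1.49785370e+00, -2.52353024e+01,
       -5.23181143e-02,  1.68873434e-02,  1.42783824e-04]), 'position': array([ 0.19028564, -0.69906126,  0.21775294]), 'ee_rot': array([-0.56157775,  0.42977944, -0.42884094,  0.56215257]), 'contact_force': array([ 0.48327475, -0.12744111, -0.38318155]), 'moment': array([ 0.05068988, -0.00244131,  0.0114542 ]), 'finger_gap': 0.09313369812677288}
scene [[443.7719398411721, 0.0, 282.805085488504], [0.0, 443.7719398411721, 209.7801172288621], [0.0, 0.0, 1.0]] [[0.9995, 0.0274, 0.0124, -0.3722], [-0.03, 0.8648, 0.5012, 0.2197], [0.003, -0.5013, 0.8652, -1.0179], [0.0, 0.0, 0.0, 1.0]]
scene cradle [([299.8, 344.7], 0.91)]
scene block [([277.5, 293.3], 0.72)]
scene packer_15 [([226.1, 284.0], 0.84), ([234.6, 237.6], 0.
[... 532 characters left out ...]
p block [([338.6, 197.9], 0.75)]
top packer_15 [([333.5, 239.2], 0.84), ([297.1, 239.7], 0.54)]
top packer_21 [([333.5, 239.2], 0.84), ([297.1, 239.7], 0.54)]
top rail_thin [([375.5, 211.9], 0.51)]
top rail_thick [([344.5, 163.6], 0.42)]
top felt []
top knob []
wrist [[334.4203796163679, 0.0, 275.15482064244316], [0.0, 334.4203796163679, 213.9405350946135], [0.0, 0.0, 1.0]] [[0.2622, -0.965, -0.0002, -0.7246], [0.9356, 0.2543, -0.2449, 0.0288], [0.2364, 0.064, 0.9696, -0.3896], [0.0, 0.0, 0.0, 1.0]]
wrist cradle [([134.6, 9.3], 0.58)]
wrist block []
wrist packer_15 [([28.6, 36.2], 0.76)]
wrist packer_21 [([28.6, 36.2], 0.76)]
wrist rail_thin []
wrist rail_thick []
wrist felt []
wrist knob []
```

View pics/a_scene.png

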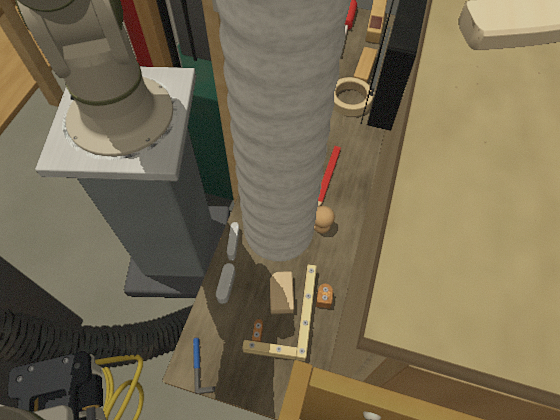

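View pics/a_top.png

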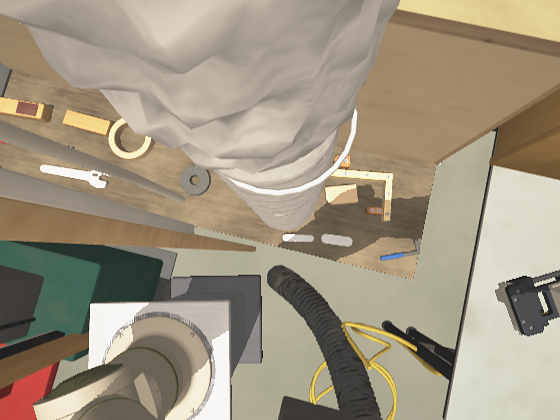

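View pics/a_wrist.png

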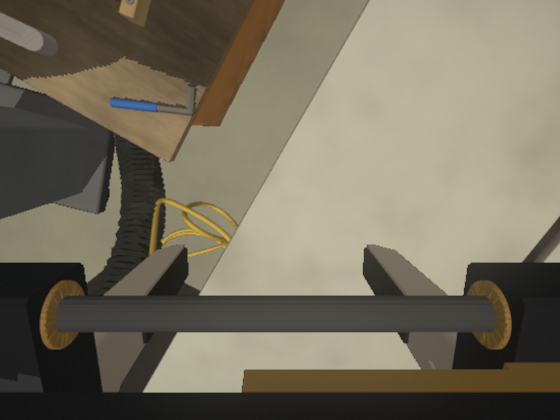

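```bash
cat > h.py <<'E'
import numpy as np, cv2
S=dict(mtx=np.array([[443.772,0,282.805],[0,443.772,209.78],[0,0,1]]),T=np.array([[0.9995,0.0274,0.0124,-0.3722],[-0.03,0.8648,0.5012,0.2197],[0.003,-0.5013,0.8652,-1.0179],[0,0,0,1]]))
T_=dict(mtx=np.array([[405.73,0,274.541],[0,405.73,204.052],[0,0,1]]),T=np.array([[-0.0237,-0.999,-0.0368,-0.259],[0.9923,-0.028,0.1207,-0.3719],[-0.1216,-0.0337,0.992,-0.8998],[0,0,0,1]]))
def fr(f): return dict(mtx=f["mtx"],T=f["camera_from_world"])
def ray(c,p):
    d=np.linalg.inv(c["mtx"])@[p[0],p[1],1]; d=np.array([d[0],-d[1],-d[2]])
    R=c["T"][:3,:3];t=c["T"][:3,3]; return -R.T@t,R.T@d
def onz(c,p,z=0):
    o,d=ray(c,p); return o+d*(z-o[2])/d[2]
def tri(a,p,b,q):
    o1,d1=ray(a,p);o2,d2=ray(b,q)
    A=np.stack([d1,-d2],1); s=np.linalg.lstsq(A,o2-o1,rcond=None)[0]
    x=o1+d1*s[0];y=o2+d2*s[1]; return (x+y)/2,np.linalg.norm(x-y)
def proj(c,X):
    X=np.atleast_2d(X); P=X@c["T"][:3,:3].T+c["T"][:3,3]; P=P*[1,-1,-1]; u=P@c["mtx"].T; return u[:,:2]/u[:,2:]
E
python3 - <<'E'
from h import *
np.set_printoptions(precision=3,suppress=True)
for n,p,q in [("tip",(280,258),(285,228)),("near bar",(226,284),(336,240)),("far bar",(234,238),(298,239)),("stop",(275,350),(388,195)),("corner",(303,352),(389,177)),("fence start",(311,268),(338,174)),("block",(279,293),(341,194)),("railM",(258,331),(376,212)),("railS",(325,296),(344,162)),("knob",(325,219),(230,170)),("hammer",(197,345),(385,257))]:
    print(n,tri(S,p,T_,q),onz(S,p,.028),onz(T_,q,.028))
print(-S["T"][:3,:3].T@S["T"][:3,3],-T_["T"][:3,:3].T@T_["T"][:3,3])
E
python3 -c "
import cv2
a=cv2.imread('pics/a_scene.png')[220:380,170:370];cv2.imwrite('pics/a1.png',cv2.resize(a,None,fx=3.7,fy=3.7,interpolation=cv2.INTER_CUBIC))
a=cv2.imread('pics/a_top.png')[130:270,180:430];cv2.imwrite('pics/a2.png',cv2.resize(a,None,fx=3.2,fy=3.2,interpolation=cv2.INTER_CUBIC))"
```

```text
tip (array([ 0.348, -0.285, -0.152]), np.float64(0.055366969940135805)) [ 0.377 -0.359  0.028] [ 0.31  -0.291  0.028]
near bar (array([ 0.28 , -0.405,  0.008]), np.float64(0.0010238555838475512)) [ 0.283 -0.412  0.028] [ 0.28  -0.402  0.028]
far bar (array([ 0.287, -0.318,  0.021]), np.float64(0.003759081915623015)) [ 0.289 -0.321  0.028] [ 0.285 -0.319  0.028]
stop (array([ 0.375, -0.523,  0.025]), np.float64(0.004041164225923007)) [ 0.374 -0.524  0.028] [ 0.377 -0.521  0.028]
corner (array([ 0.419, -0.526,  0.027]), np.float64(0.002142882136360046)) [ 0.42  -0.526  0.028] [ 0.417 -0.526  0.028]
fence start (array([ 0.423, -0.404,  0.088]), np.float64(0.01338702988061619)) [ 0.433 -0.377  0.028] [ 0.428 -0.413  0.028]
block (array([ 0.38 , -0.42 ,  0.015]), np.float64(0.00739194780445098)) [ 0.377 -0.426  0.028] [ 0.382 -0.418  0.028]
railM (array([ 0.342, -0.493,  0.024]), np.float64(0.0036685797587414424)) [ 0.344 -0.494  0.028] [ 0.34  -0.493  0.028]
railS (array([ 0.457, -0.428,  0.024]), np.float64(0.002534697715213576)) [ 0.458 -0.429  0.028] [ 0.455 -0.427  0.028]
knob (array([ 0.492, -0.135, -0.22 ]), np.float64(0.010121879941930555)) [ 0.461 -0.275  0.028] [ 0.444 -0.17   0.028]
hammer (array([ 0.24 , -0.513,  0.001]), np.float64(0.0008579505814154337)) [ 0.245 -0.52   0.028] [ 0.241 -0.507  0.028]
[ 0.382 -0.69   0.775] [ 0.253 -0.299  0.928]
```

View pics/a1.png

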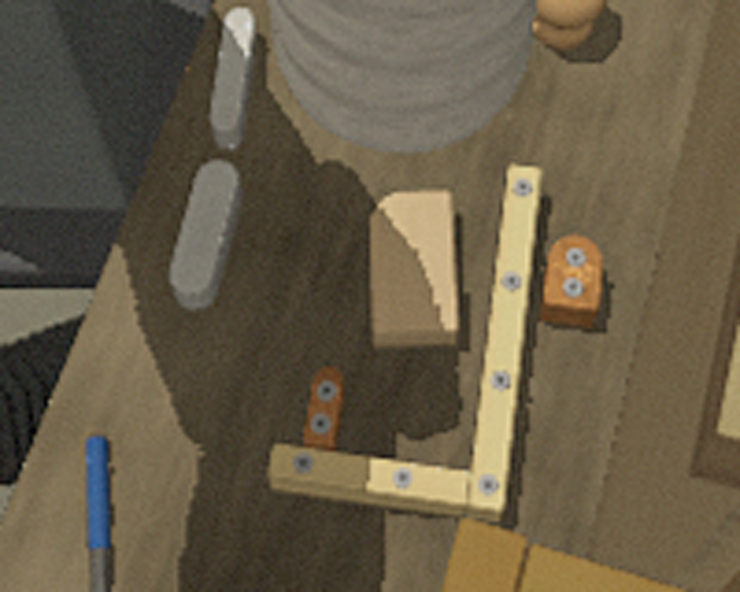

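View pics/a2.png

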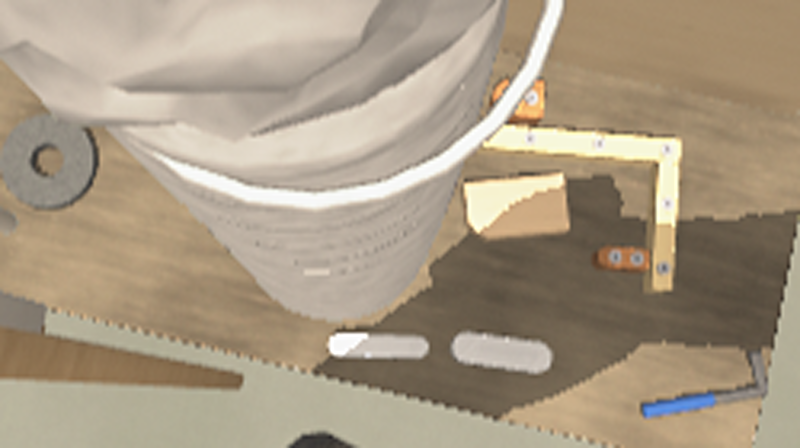

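Run:
```python
from h import *
from cell import bot
from scipy.spatial.transform import Rotation as R
np.set_printoptions(precision=3,suppress=True)
s=bot.read_state(); print(s['t'],s['position']); print(R.from_quat(s['ee_rot']).as_matrix())
f=bot.grab_frame("wrist"); T=f["camera_from_world"]; c=-T[:3,:3].T@T[:3,3]; M=R.from_quat(s['ee_rot']).as_matrix()
print(c, M.T@(c-s['position'])); print(M.T@T[:3,:3].T)
```

```text
1.35 [ 0.19  -0.7    0.219]
[[ 0.263 -0.     0.965]
 [-0.965 -0.     0.263]
 [ 0.    -1.    -0.   ]]
[ 0.255 -0.682  0.385] [-0.    -0.166  0.067]
[[ 1.     0.     0.   ]
 [ 0.     0.245 -0.97 ]
 [-0.     0.97   0.245]]
```

Emit:
move_arm(plan=[{"dx": -3, "dz": 2, "dy": -1}, {"dx": -3.5, "dz": 2, "dy": -1}, {"dx": -3.5, "dz": 2, "dy": -1}, {"dx": -3, "dz": 1, "dy": 0}, {"dx": -2, "dz": 1, "dy": 0}, {}])

```text
$.plan[0]: bad value
```

```bash
cat > g.py <<'E'
import sys
from h import *
from cell import bot
n,out=sys.argv[1:3]
f=bot.grab_frame(n); cv2.imwrite(f"pics/{out}.png",f["pixels"]); np.savez(f"pics/{out}.npz",mtx=f["mtx"],T=f["camera_from_world"])
s=bot.read_state(); print(s['t'],s['position'].round(4),s['ee_rot'].round(3),s['contact_force'].round(1),s['finger_gap'])
T=f["camera_from_world"]; print((-T[:3,:3].T@T[:3,3]).round(3))
E
python3 g.py wrist b1
```

```text
1.45 [ 0.1904 -0.6995  0.2186] [ 0.562 -0.429  0.429 -0.562] [ 0.4  0.7 -0.3] 0.0928674945436209
[ 0.255 -0.682  0.385]
```

View pics/b1.png

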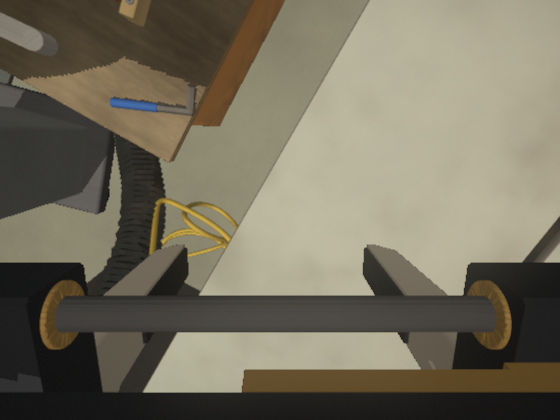

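Emit:
move_arm(plan=[{"dx": -3.0, "dy": -1.0, "dz": 2.0, "ax": 0, "ay": 0, "az": 0, "jaw": 9.3}, {"dx": -3.5, "dy": -1.0, "dz": 2.0, "ax": 0, "ay": 0, "az": 0, "jaw": 9.3}, {"dx": -3.5, "dy": -1.0, "dz": 2.0, "ax": 0, "ay": 0, "az": 0, "jaw": 9.3}, {"dx": -3.0, "dy": 0, "dz": 1.0, "ax": 0, "ay": 0, "az": 0, "jaw": 9.3}, {"dx": -2.0, "dy": 0, "dz": 1.0, "ax": 0, "ay": 0, "az": 0, "jaw": 9.3}])

```text
t: 1.95
position: [0.2278, -0.531, 0.2479]
ee_rot: [0.561, -0.43, 0.43, -0.561]
contact_force: [-0.1, -0.0, 0.3]
finger_gap: 0.0929
```

```bash
python3 g.py wrist b2
```

```text
2.0 [ 0.2292 -0.5278  0.2481] [-0.561  0.43  -0.43   0.562] [-0.   3.9 -1.3] 0.09296173473672116
[ 0.293 -0.513  0.414]
```

View pics/b2.png

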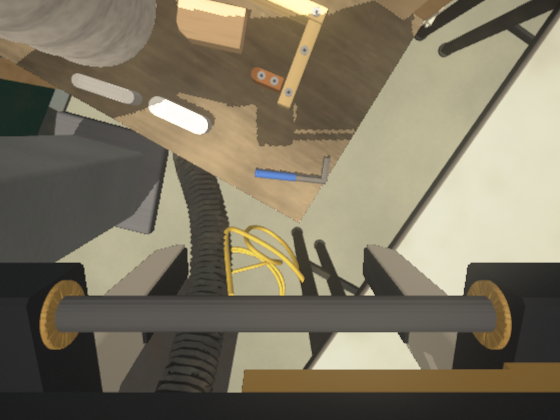

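Emit:
move_arm(plan=[{"dx": 0, "dy": -1.0, "dz": 3.0, "ax": 0, "ay": 0, "az": 0, "jaw": 9.3}, {"dx": 0, "dy": -1.0, "dz": 3.0, "ax": 0, "ay": 0, "az": 0, "jaw": 9.3}, {"dx": 0, "dy": 0, "dz": 2.0, "ax": 0, "ay": 0, "az": 0, "jaw": 9.3}, {"dx": 0, "dy": 0, "dz": 0, "ax": 0, "ay": 0, "az": 0, "jaw": 9.3}])

```text
t: 2.4
position: [0.3088, -0.5053, 0.2702]
ee_rot: [-0.561, 0.429, -0.43, 0.562]
contact_force: [0.4, 0.7, 1.0]
finger_gap: 0.0932
```

```bash
python3 g.py wrist b3
```

```text
2.45 [ 0.3072 -0.5059  0.2702] [ 0.561 -0.43   0.43  -0.561] [ 0.1  0.2 -0. ] 0.09313140559402702
[ 0.373 -0.487  0.436]
```

View pics/b3.png

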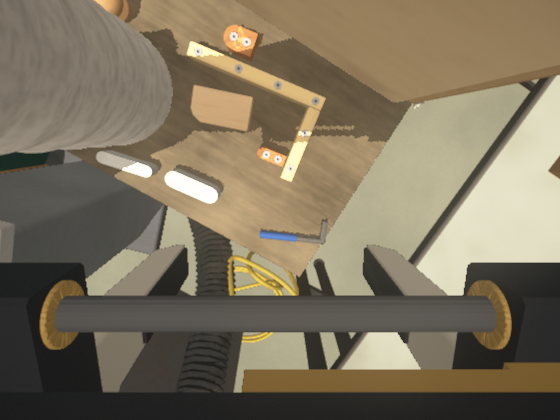

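```bash
python3 - <<'E'
from h import *
np.set_printoptions(precision=3,suppress=True)
B={k:np.load(f'pics/{k}.npz') for k in ('b2','b3')}
B=dict((k,dict(mtx=v['mtx'],T=v['T'])) for k,v in B.items())
W=B['b3']
for p in [(172,95),(165,55),(160,120),(140,138),(100,150)]: print('bin b3',onz(W,p))
for p in [(155,20),(150,40),(125,60)]: print('bin b2',onz(B['b2'],p))
for p in [(280,258),(245,240),(315,240)]: print('bin sc',onz(S,p))
for p in [(285,228),(262,215),(310,222)]: print('bin top',onz(T_,p))
# features
def both(n,p3,p2=None,ps=None,pt=None):
    for nm,c,q in (('b2',B['b2'],p2),('sc',S,ps),('top',T_,pt)):
        if q is not None: print(n,nm,*tri(W,p3,c,q))
both('screw f1',(198,51),None,(311,271)); both('screw corner',(316,101),(317,12),(302,351),(388,177))
both('screw stop2',(304,133),(304,50),(279,349)); both('screw stop3',(291,169),(288,93),(252,345),(387,213))
both('block',(222,108),(212,24),(279,291)); both('bar21',(191,186),(179,115),(226,284),(336,240)); both('bar15',(124,163),(106,90),(234,240))
both('knob',(105,8),None,(325,218)); both('railM',(265,154),(262,75),(258,326),(375,211))
E
python3 -c "
import cv2
a=cv2.imread('pics/b3.png')[0:270,60:360];cv2.imwrite('pics/b3c.png',cv2.resize(a,None,fx=2.6,fy=2.2,interpolation=cv2.INTER_CUBIC))"
```

```text
bin b3 [ 0.38  -0.354  0.   ]
bin b3 [ 0.423 -0.337  0.   ]
bin b3 [ 0.347 -0.345  0.   ]
bin b3 [ 0.319 -0.324  0.   ]
bin b3 [ 0.291 -0.277  0.   ]
bin b2 [ 0.372 -0.354  0.   ]
bin b2 [ 0.35  -0.352  0.   ]
bin b2 [ 0.322 -0.328  0.   ]
bin sc [ 0.377 -0.347  0.   ]
bin sc [ 0.308 -0.311 -0.   ]
bin sc [ 0.443 -0.307  0.   ]
bin top [ 0.311 -0.291  0.   ]
bin top [ 0.343 -0.238  0.   ]
bin top [ 0.324 -0.348  0.   ]
screw f1 sc [ 0.434 -0.38   0.022] 0.0007641268450774559
screw corner b2 [ 0.417 -0.525  0.028] 9.577002827179322e-05
screw corner sc [ 0.417 -0.525  0.029] 0.0009893102795878019
screw corner top [ 0.418 -0.525  0.023] 0.000867943015377127
screw stop2 b2 [ 0.379 -0.522  0.029] 0.0005165723502880602
screw stop2 sc [ 0.379 -0.522  0.025] 0.001253473041186799
screw stop3 b2 [ 0.334 -0.518  0.027] 0.0011967040929957904
screw stop3 sc [ 0.335 -0.518  0.032] 0.0013733028009421517
screw stop3 top [ 0.335 -0.517  0.034] 0.0030976805494913042
block b2 [ 0.381 -0.419  0.013] 0.0002673002716598238
block sc [ 0.379 -0.421  0.025] 0.004275115711996066
bar21 b2 [ 0.279 -0.403  0.017] 0.00107964878706946
bar21 sc [ 0.277 -0.4   -0.003] 0.004514253537388731
bar21 top [ 0.28  -0.403  0.021] 0.0006808288701347456
bar15 b2 [ 0.284 -0.314  0.007] 0.002522139759777092
bar15 sc [ 0.286 -0.317  0.013] 0.004288322719464174
knob sc [ 0.471 -0.215 -0.082] 0.006126331050940446
railM b2 [ 0.343 -0.484  0.028] 0.0022107743778014615
railM sc [ 0.343 -0.483  0.02 ] 0.0006856466946009028
railM top [ 0.342 -0.485  0.048] 0.0054188594104730425
```

View pics/b3c.png

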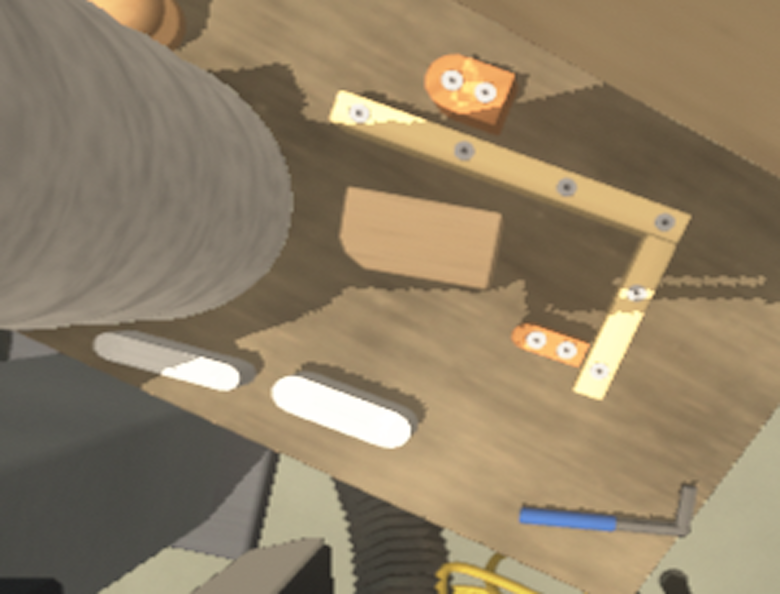

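Run:
```python
from h import *
np.set_printoptions(precision=3,suppress=True)
v=np.load('pics/b3.npz');W=dict(mtx=v['mtx'],T=v['T'])
print('wall base',onz(W,(237,0)),onz(W,(290,33)),onz(W,(360,80)))
im=cv2.imread('pics/a_top.png'); sc=cv2.imread('pics/a_scene.png'); w3=cv2.imread('pics/b3.png')
th=np.linspace(0,2*np.pi,60)
for h,col in ((0,(0,0,255)),(.2,(0,255,0)),(.4,(255,0,0)),(.5,(0,255,255)),(.6,(255,0,255))):
    P=np.stack([.375+.07*np.cos(th),-.283+.07*np.sin(th),0*th+h],1)
    for c,i in ((T_,im),(S,sc),(W,w3)):
        cv2.polylines(i,[proj(c,P).astype(int)],True,col,1)
cv2.imwrite('pics/cyl.png',np.hstack([im[:300,:420],sc[:300,150:400]])); cv2.imwrite('pics/cyl3.png',w3)
```

```text
wall base [ 0.503 -0.407  0.   ] [ 0.485 -0.475  0.   ] [ 0.457 -0.572  0.   ]
```

View pics/cyl.png

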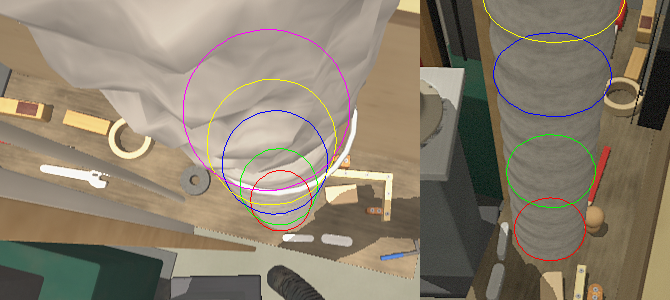

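View pics/cyl3.png

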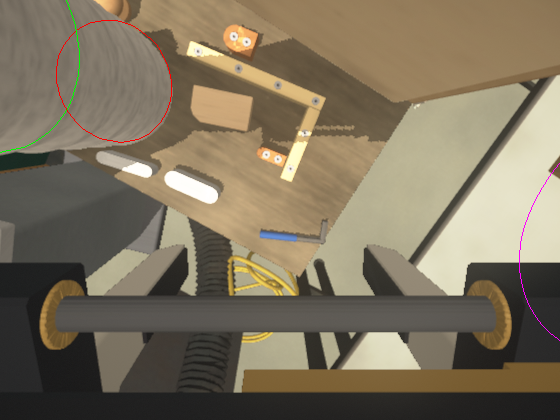

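Emit:
move_arm(plan=[{"dx": 0, "dy": 0, "dz": 0, "ax": 0, "ay": 8.5, "az": 0, "jaw": 5}, {"dx": 0, "dy": 0, "dz": 0, "ax": 0, "ay": 8.5, "az": 0, "jaw": 0}, {"dx": 0, "dy": 0, "dz": 0, "ax": 0, "ay": 8.5, "az": 0, "jaw": 0}, {"dx": 0, "dy": 0, "dz": 0, "ax": 0, "ay": 8.5, "az": 0, "jaw": 0}, {"dx": 0, "dy": 0, "dz": 0, "ax": 0, "ay": 8.5, "az": 0, "jaw": 0}, {"dx": 0, "dy": 0, "dz": 0, "ax": 0, "ay": 8.5, "az": 0, "jaw": 0}, {"dx": 0, "dy": 0, "dz": 0, "ax": 0, "ay": 8.5, "az": 0, "jaw": 0}, {"dx": 0, "dy": 0, "dz": 0, "ax": 0, "ay": 8.5, "az": 0, "jaw": 0}, {"dx": 0, "dy": 0, "dz": 0, "ax": 0, "ay": 8.5, "az": 0, "jaw": 0}, {"dx": 0, "dy": 0, "dz": 0, "ax": 0, "ay": 8.5, "az": 0, "jaw": 0}, {"dx": 0, "dy": 0, "dz": 0, "ax": 0, "ay": 8.5, "az": 0, "jaw": 0}, {"dx": 0, "dy": 0, "dz": 0, "ax": 0, "ay": 8.5, "az": 0, "jaw": 0}])

```text
t: 3.65
position: [0.2863, -0.5137, 0.2689]
ee_rot: [0.013, -0.707, 0.707, -0.007]
contact_force: [0.3, -0.3, 0.2]
finger_gap: 0.0024
```

```bash
python3 g.py wrist b4
python3 - <<'E'
from cell import bot
from scipy.spatial.transform import Rotation as R
s=bot.read_state();print(s['joint_positions'].round(3),R.from_quat(s['ee_rot']).as_matrix().round(3))
E
```

```text
3.7 [ 0.2861 -0.5137  0.2688] [ 0.01  -0.707  0.707 -0.003] [-1.  -0.7  0.5] 0.001227253955070457
[ 0.289 -0.581  0.435]
[ 0.645  0.406  0.449  1.882 -0.21   0.904 -1.93 ] [[-1.    -0.009  0.018]
 [-0.018 -0.001 -1.   ]
 [ 0.009 -1.     0.   ]]
```

View pics/b4.png

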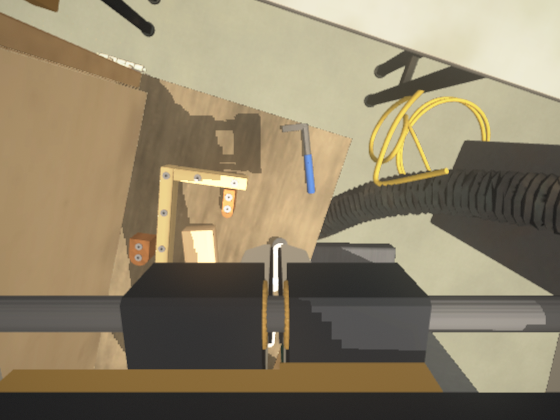

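```bash
python3 - <<'E'
from h import *
np.set_printoptions(precision=4,suppress=True)
L=lambda k:(lambda v:dict(mtx=v['mtx'],T=v['T']))(np.load(f'pics/{k}.npz'))
b3,b4=L('b3'),L('b4')
pts={}
for n,p,q in [('c',(316,101),(166,175)),('f2',(278,85),(164,213)),('f3',(238.5,69),(162,249)),('s2',(304,133),(197.5,178)),('s3',(291,169.5),(234.5,183))]:
    X,e=tri(b3,p,b4,q); pts[n]=X; print(n,X,e, onz(b3,p,.028)[:2], onz(b4,q,.028)[:2])
a=pts['c']-pts['f3']; print('fence yaw',np.degrees(np.arctan2(a[0],a[1])))
a=onz(b3,(316,101),.028)-onz(b3,(198,51),.028); print(np.degrees(np.arctan2(a[0],a[1])))
a=onz(b3,(291,169.5),.028)-onz(b3,(316,101),.028); print(np.degrees(np.arctan2(a[1],a[0])))
a=onz(b4,(234.5,183),.028)-onz(b4,(166,175),.028); print(np.degrees(np.arctan2(a[1],a[0])))
a=onz(b4,(166,175),.028)-onz(b4,(162,249),.028); print(np.degrees(np.arctan2(a[0],a[1])))
E
python3 -c "
import cv2
a=cv2.imread('pics/b4.png')[80:300,90:360];cv2.imwrite('pics/b4c.png',cv2.resize(a,None,fx=2.7,fy=2.7,interpolation=cv2.INTER_CUBIC))"
```

```text
c [ 0.4166 -0.5244  0.0298] 0.0006663992342205505 [ 0.4171 -0.5247] [ 0.4169 -0.5239]
f2 [ 0.4216 -0.4772  0.0305] 0.0013151102666033045 [ 0.4224 -0.4776] [ 0.4219 -0.4762]
f3 [ 0.4263 -0.43    0.0313] 0.0010778580669264007 [ 0.4272 -0.4298] [ 0.4271 -0.4284]
s2 [ 0.3787 -0.5213  0.0287] 0.0001338556327894376 [ 0.3788 -0.5214] [ 0.3788 -0.5212]
s3 [ 0.3335 -0.5175  0.0343] 0.0009341762059828096 [ 0.3332 -0.5183] [ 0.3338 -0.5162]
fence yaw -174.11490744335015
-173.41061121798134
175.6041000840515
174.71286355057362
-173.9406173598988
```

View pics/b4c.png

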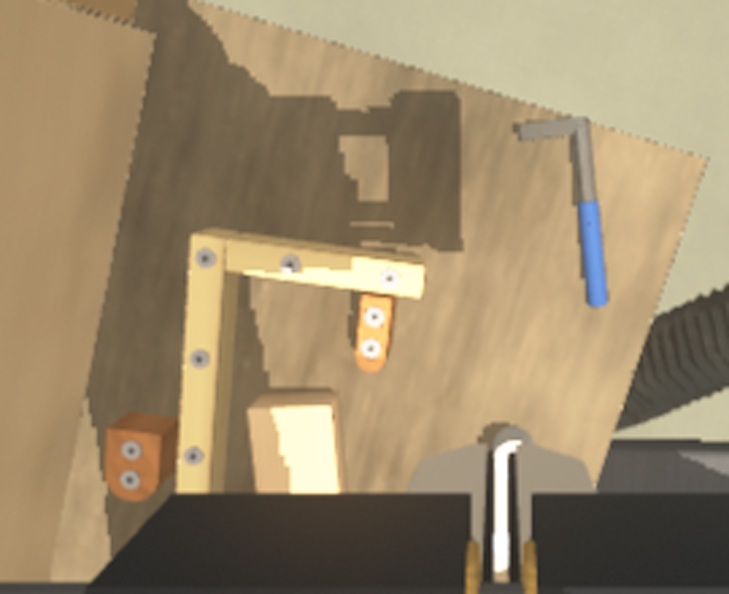

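```bash
cat >> h.py <<'E'
a_=np.radians(5.7); XC=np.array([-np.cos(a_),np.sin(a_)]); YC=np.array([-np.sin(a_),-np.cos(a_)]); O=np.array([.4096,-.5160])
def c2w(x,y): return O+XC*x+YC*y
def w2c(p): d=np.asarray(p)[:2]-O; return np.array([d@XC,d@YC])
L=lambda k:(lambda v:dict(mtx=v['mtx'],T=v['T']))(np.load(f'pics/{k}.npz'))
def st(bot):
    from scipy.spatial.transform import Rotation as R
    s=bot.read_state(); M=R.from_quat(s['ee_rot']).as_matrix()
    C=np.array([[*XC,0],[0,0,-1],[*YC,0]]).T  # desired tool axes
    print('t',round(s['t'],2),'cradle mm',(w2c(s['position'])*1000).round(1),'z',round(s['position'][2]*1000,1),'rotvec rel (tool axes,deg)',np.degrees(R.from_matrix(C.T@M).as_rotvec()).round(1),'F',s['contact_force'].round(1),'gap',round(s['finger_gap']*1000,1),'j',s['joint_positions'].round(2))
    print('M rows in cradle (x,y,down):',(C.T@M)[[0,2,1]].round(3).tolist())
E
python3 - <<'E'
from h import *
from cell import bot
np.set_printoptions(precision=4,suppress=True)
b3=L('b3')
for p in [(192.7,85.5),(252.3,97.3),(247.7,131),(202,122.7),(191.5,108)]: print('block',w2c(onz(b3,p,.025))*1000)
f=lambda u,v:(60+u/2.6,v/2.2)
for u,v in [(272,392),(410,425),(395,380),(285,376),(300,408),(390,446)]: print('bar21',w2c(onz(b3,f(u,v),.024))*1000)
for u,v in [(93,345),(240,375)]: print('bar15',w2c(onz(b3,f(u,v),.024))*1000)
for u,v in [(535,340),(566,350),(515,330)]: print('railM',w2c(onz(b3,f(u,v),.028))*1000)
print('bin',w2c((.375,-.283))*1000)
st(bot)
E
```

```text
block [  26.2689 -131.5747]
block [ 13.9549 -62.7719]
block [ 51.7709 -54.9536]
block [  62.0296 -108.8526]
block [  50.5238 -125.4636]
bar21 [ 141.7155 -132.0738]
bar21 [136.2831 -64.7125]
bar21 [114.496  -79.4519]
bar21 [ 130.8673 -128.8362]
bar21 [ 145.7106 -117.0057]
bar21 [151.3268 -69.9144]
bar15 [ 146.3283 -217.8018]
bar15 [ 137.8954 -148.9038]
railM [ 69.8774 -25.1182]
railM [69.8405 -9.7535]
railM [ 68.1093 -35.633 ]
bin [  57.5704 -228.4115]
t 3.7 cradle mm [123.1  10. ] z 268.8 rotvec rel (tool axes,deg) [ 0.  -6.8 -0.5] F [-1.  -0.7  0.5] gap 1.2 j [ 0.64  0.41  0.45  1.88 -0.21  0.9  -1.93]
M rows in cradle (x,y,down): [[0.993, 0.008, -0.118], [0.118, 0.001, 0.993], [-0.009, 1.0, -0.0]]
```

Emit:
move_arm(plan=[{"dx": 0, "dy": 0, "dz": 0, "ax": 0, "ay": 6.8, "az": 0.5, "jaw": 0}, {"dx": -1, "dy": 2.0, "dz": -3.0, "ax": 0, "ay": 0, "az": 0, "jaw": 0}, {"dx": -1, "dy": 3.0, "dz": -3.0, "ax": -5, "ay": 0, "az": 0, "jaw": 0}, {"dx": -0.5, "dy": 2.0, "dz": -2.0, "ax": -8, "ay": 0, "az": 0, "jaw": 0}, {"dx": 0, "dy": 1.0, "dz": -1.0, "ax": -7, "ay": 0, "az": 0, "jaw": 0}, {"dx": 0, "dy": 0, "dz": 0, "ax": 0, "ay": 0, "az": 0, "jaw": 0}])

```text
t: 4.3
position: [0.3162, -0.423, 0.192]
ee_rot: [0.04, 0.821, -0.57, -0.025]
contact_force: [-0.1, -0.3, 0.0]
finger_gap: 0.0007
```

```bash
cat > s.py <<'E'
from h import *
from cell import bot
st(bot)
E
python3 s.py
```

```text
t 4.3 cradle mm [102.2 -83.2] z 192.0 rotvec rel (tool axes,deg) [-20.5  -0.3   0.2] F [-0.1 -0.3  0. ] gap 0.7 j [ 0.75  0.55  0.33  1.91 -0.43  1.06 -1.9 ]
M rows in cradle (x,y,down): [[1.0, -0.003, -0.006], [0.004, -0.35, 0.937], [0.005, 0.937, 0.35]]
```

Emit:
move_arm(plan=[{"dx": -0.5, "dy": 3.6, "dz": 1.0, "ax": 0, "ay": 0, "az": 0, "jaw": 0}, {"dx": -0.5, "dy": 3.6, "dz": 1.0, "ax": 0, "ay": 0, "az": 0, "jaw": 0}, {"dx": 0, "dy": 3.6, "dz": 1.0, "ax": 0, "ay": 0, "az": 0, "jaw": 0}, {"dx": 0, "dy": 3.6, "dz": 1.0, "ax": 0, "ay": 0, "az": 0, "jaw": 0}, {"dx": 0, "dy": 2.0, "dz": 0.5, "ax": 0, "ay": 0, "az": 0, "jaw": 0}, {"dx": 0, "dy": 0, "dz": 0, "ax": 0, "ay": 0, "az": 0, "jaw": 0}])

```text
t: 4.9
position: [0.3247, -0.4193, 0.0204]
ee_rot: [0.039, 0.812, -0.582, -0.022]
contact_force: [-0.1, 0.6, 0.3]
finger_gap: 0.0007
```

```bash
python3 s.py; python3 g.py wrist c1;python3 g.py scene c1s
```

```text
t 4.9 cradle mm [ 94.1 -87.8] z 20.4 rotvec rel (tool axes,deg) [-18.8  -0.7   0.5] F [-0.1  0.6  0.3] gap 0.7 j [ 0.8   0.78  0.22  2.01 -0.57  0.71 -1.75]
M rows in cradle (x,y,down): [[1.0, -0.006, -0.013], [0.011, -0.323, 0.947], [0.01, 0.947, 0.322]]
4.95 [ 0.325  -0.4199  0.0216] [ 0.039  0.812 -0.582 -0.022] [-0.1 -0.5 -0.7] 0.0008034240159396717
[ 0.313 -0.536  0.156]
5.0 [ 0.3254 -0.4204  0.0226] [ 0.04   0.812 -0.582 -0.021] [-0.3 -1.1 -0.1] 0.00037830128982799087
[ 0.382 -0.69   0.775]
```

View pics/c1.png

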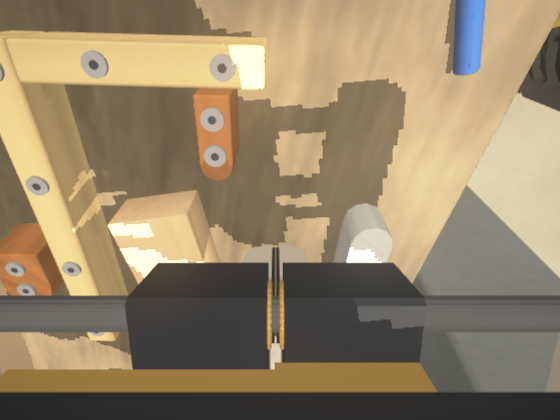

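View pics/c1s.png

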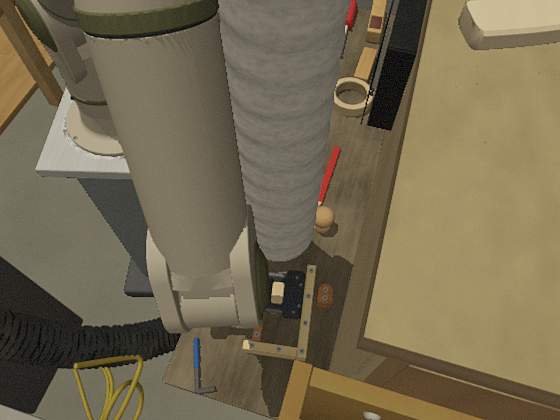

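Run:
```python
from h import *
for l in (.2,.25,.3,.35):
    p=np.r_[c2w(.094,-.088+.323*l),.02+.947*l]; print(l,p,proj(S,p))
# points along hypothetical bin axis
for z in (0,.2,.3,.4,.5): print(z,proj(S,np.array([.375,-.283,z])))
# rays: forearm pixels at heights
for px in [(210,290),(195,150),(185,100),(240,200),(222,60),(170,10),(215,10)]:
    print(px,[onz(S,px,z).round(3)[:2].tolist() for z in (.25,.35,.45,.55,.6)])
```

```text
0.2 [ 0.31838886 -0.48337964  0.2094    ] [[234.48476031 286.74668266]]
0.25 [ 0.31678484 -0.49944979  0.25675   ] [[228.94712151 285.62114044]]
0.3 [ 0.31518083 -0.51551994  0.3041    ] [[222.31365416 284.27286768]]
0.35 [ 0.31357682 -0.53159009  0.35145   ] [[214.22336432 282.62849123]]
0 [[280.1970174  228.18626947]]
0.2 [[281.1220775  169.34509511]]
0.3 [[281.77970769 127.51458902]]
0.4 [[282.65252413  71.99652651]]
0.5 [[283.86680504  -5.24138979]]
(210, 290) [[0.293, -0.503], [0.31, -0.539], [0.327, -0.574], [0.344, -0.61], [0.352, -0.628]]
(195, 150) [[0.247, -0.288], [0.273, -0.365], [0.298, -0.441], [0.324, -0.518], [0.337, -0.556]]
(185, 100) [[0.219, -0.189], [0.25, -0.285], [0.281, -0.38], [0.312, -0.475], [0.327, -0.523]]
(240, 200) [[0.32, -0.372], [0.332, -0.433], [0.344, -0.493], [0.355, -0.554], [0.361, -0.584]]
(222, 60) [[0.269, -0.096], [0.29, -0.209], [0.312, -0.322], [0.333, -0.435], [0.344, -0.492]]
(170, 10) [[0.161, 0.032], [0.203, -0.105], [0.245, -0.243], [0.287, -0.38], [0.308, -0.449]]
(215, 10) [[0.243, 0.036], [0.269, -0.103], [0.296, -0.241], [0.322, -0.379], [0.335, -0.448]]
```

```bash
cat > to.py <<'E'
import sys
from h import *
from cell import bot
from scipy.spatial.transform import Rotation as R
s=bot.read_state(); M=R.from_quat(s['ee_rot']).as_matrix(); st(bot)
a=list(map(float,sys.argv[1:]))
cur=np.r_[w2c(s['position'])*1000,s['position'][2]*1000]
for i in range(0,len(a),3):
    t=np.array(a[i:i+3]); d=t-cur; w=np.r_[XC*d[0]+YC*d[1],d[2]]
    print('to',t,'tool cm',(M.T@w/10).round(2)); cur=t
E
echo
```

```text
(no output)
```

Emit:
move_arm(plan=[{"dx": 0, "dy": 0, "dz": 0, "ax": 0, "ay": 0, "az": 8, "jaw": 0}, {"dx": 0, "dy": 0, "dz": 0, "ax": 0, "ay": 0, "az": 8, "jaw": 0}, {"dx": 0, "dy": 0, "dz": 0, "ax": 0, "ay": 0, "az": 0, "jaw": 0}])

```text
t: 5.3
position: [0.3282, -0.4238, 0.0269]
ee_rot: [0.153, 0.794, -0.584, 0.066]
contact_force: [-0.8, 0.3, 0.4]
finger_gap: 0.0007
```

```bash
python3 to.py 92 -100 10 70 -100 10 58 -100 10
```

```text
t 5.3 cradle mm [ 90.2 -83.7] z 26.9 rotvec rel (tool axes,deg) [-18.    1.5  17. ] F [-0.8  0.3  0.4] gap 0.7 j [ 1.11  0.74 -0.07  2.12 -0.84  0.52 -1.43]
M rows in cradle (x,y,down): [[0.956, -0.291, -0.02], [-0.072, -0.301, 0.951], [0.283, 0.908, 0.308]]
to [  92. -100.   10.] tool cm [ 0.77  1.97 -1.04]
to [  70. -100.   10.] tool cm [-2.1   0.64  0.04]
to [  58. -100.   10.] tool cm [-1.15  0.35  0.02]
```

Emit:
move_arm(plan=[{"dx": 0.5, "dy": 1.2, "dz": -0.7, "ax": 0, "ay": 0, "az": 0, "jaw": 0}, {"dx": 0.3, "dy": 0.8, "dz": -0.4, "ax": 0, "ay": 0, "az": 0, "jaw": 0}, {"dx": 0, "dy": 0, "dz": 0, "ax": 0, "ay": 0, "az": 0, "jaw": 0}])

```text
t: 5.6
position: [0.3267, -0.4115, 0.0138]
ee_rot: [0.154, 0.791, -0.588, 0.065]
contact_force: [-0.0, 0.2, -0.2]
finger_gap: 0.0004
```

```bash
python3 to.py  92 -100 10 70 -100 10 58 -100 10;python3 g.py scene c2s
```

```text
t 5.6 cradle mm [ 92.8 -95.8] z 13.8 rotvec rel (tool axes,deg) [-17.5   1.7  17.1] F [-0.   0.2 -0.2] gap 0.4 j [ 1.13  0.76 -0.11  2.16 -0.88  0.46 -1.38]
M rows in cradle (x,y,down): [[0.956, -0.294, -0.017], [-0.073, -0.291, 0.954], [0.285, 0.91, 0.3]]
to [  92. -100.   10.] tool cm [ 0.06  0.49 -0.29]
to [  70. -100.   10.] tool cm [-2.1   0.65  0.04]
to [  58. -100.   10.] tool cm [-1.15  0.35  0.02]
5.65 [ 0.3271 -0.4119  0.0141] [ 0.154  0.791 -0.588  0.066] [-0.6  0.8  0.8] 0.00038131397483803916
[ 0.382 -0.69   0.775]
```

View pics/c2s.png

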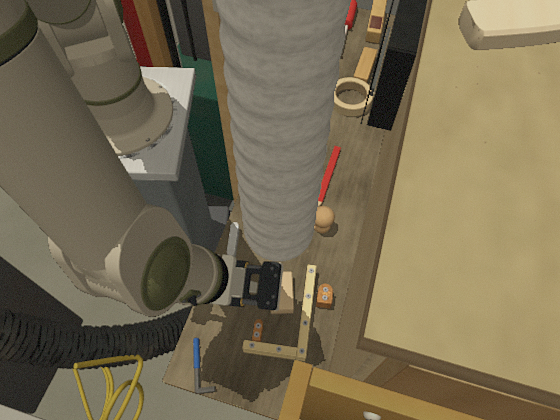

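Emit:
move_arm(plan=[{"dx": 0, "dy": 0.3, "dz": -0.3, "ax": 0, "ay": 0, "az": 0, "jaw": 0}, {"dx": -1.0, "dy": 0.3, "dz": 0, "ax": 0, "ay": 0, "az": 0, "jaw": 0}, {"dx": -0.7, "dy": 0.25, "dz": 0, "ax": 0, "ay": 0, "az": 0, "jaw": 0}, {"dx": -0.5, "dy": 0.15, "dz": 0, "ax": 0, "ay": 0, "az": 0, "jaw": 0}, {"dx": -0.5, "dy": 0.15, "dz": 0, "ax": 0, "ay": 0, "az": 0, "jaw": 0}])

```text
t: 6.15
position: [0.3622, -0.4107, 0.0133]
ee_rot: [0.152, 0.791, -0.589, 0.068]
contact_force: [-0.3, -0.2, -0.4]
finger_gap: 0.0002
```

```bash
python3 to.py 58 -100 10;python3 g.py scene c3s; python3 g.py wrist c3
python3 - <<'E'
import cv2,numpy as np
a=cv2.imread('pics/c3s.png')[200:380,170:370]; b=cv2.imread('pics/c3.png')
cv2.imwrite('pics/c3x.png',np.hstack([cv2.resize(a,None,fx=2,fy=420/180),b[:,:400]]))
E
```

```text
t 6.15 cradle mm [  57.6 -100.1] z 13.3 rotvec rel (tool axes,deg) [-17.3   1.3  17.1] F [-0.3 -0.2 -0.4] gap 0.2 j [ 1.07  0.76 -0.1   2.12 -0.89  0.46 -1.43]
M rows in cradle (x,y,down): [[0.956, -0.293, -0.023], [-0.066, -0.29, 0.955], [0.286, 0.911, 0.296]]
to [  58. -100.   10.] tool cm [0.13 0.29 0.1 ]
6.2 [ 0.3633 -0.4106  0.0134] [ 0.152  0.791 -0.589  0.068] [ 0.7 -0.1  0.7] 0.0005195254683306764
[ 0.382 -0.69   0.775]
6.25 [ 0.3625 -0.4106  0.0133] [ 0.152  0.791 -0.589  0.068] [ 0.1 -0.2  0.6] 0.0004958028035463372
[ 0.305 -0.518  0.145]
```

View pics/c3x.png

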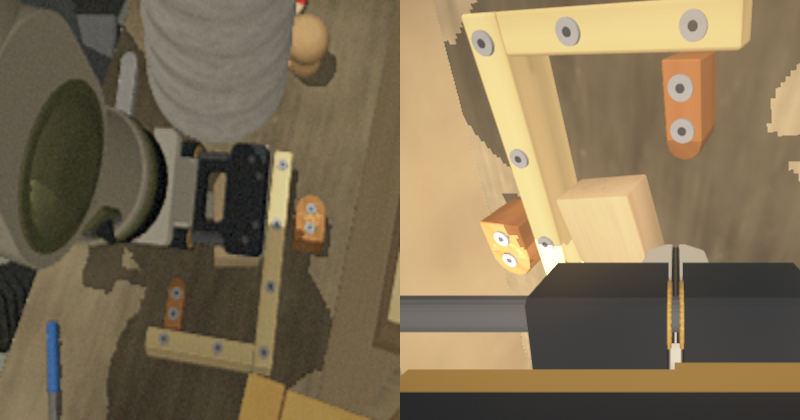

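Emit:
move_arm(plan=[{"dx": -0.3, "dy": 0.1, "dz": 0, "ax": 0, "ay": 0, "az": 0, "jaw": 0}, {"dx": -0.3, "dy": 0.1, "dz": 0, "ax": 0, "ay": 0, "az": 0, "jaw": 0}])

```text
t: 6.45
position: [0.3679, -0.4101, 0.013]
ee_rot: [0.152, 0.791, -0.589, 0.068]
contact_force: [-8.9, 3.2, 4.9]
finger_gap: 0.0005
```

```bash
python3 to.py 58 -100 10; python3 g.py wrist c4
```

```text
t 6.45 cradle mm [  52.  -101.2] z 13.0 rotvec rel (tool axes,deg) [-17.4   1.2  17. ] F [-8.9  3.2  4.9] gap 0.5 j [ 1.06  0.77 -0.1   2.12 -0.89  0.46 -1.44]
M rows in cradle (x,y,down): [[0.956, -0.292, -0.023], [-0.066, -0.291, 0.954], [0.285, 0.911, 0.298]]
to [  58. -100.   10.] tool cm [0.65 0.06 0.19]
6.5 [ 0.3679 -0.4098  0.013 ] [ 0.151  0.791 -0.589  0.067] [-5.2  1.5  4.7] 0.0004507665299926273
[ 0.31  -0.517  0.144]
```

View pics/c4.png

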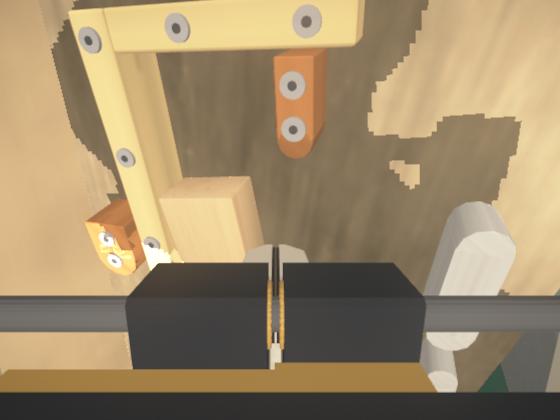

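Emit:
move_arm(plan=[{"dx": 1.2, "dy": -0.4, "dz": 0, "ax": 0, "ay": 0, "az": 0, "jaw": 0}, {"dx": 1.0, "dy": -2.0, "dz": 0, "ax": 0, "ay": 0, "az": 0, "jaw": 0}, {"dx": 0, "dy": -4.0, "dz": -0.5, "ax": 0, "ay": 0, "az": 0, "jaw": 0}, {"dx": 0, "dy": -2.0, "dz": -0.5, "ax": -7, "ay": 0, "az": 0, "jaw": 0}, {"dx": 0, "dy": 0, "dz": 0, "ax": -6, "ay": 0, "az": 0, "jaw": 0}, {"dx": 0, "dy": 0, "dz": 0, "ax": 0, "ay": 0, "az": 0, "jaw": 0}])

```text
t: 7.1
position: [0.3141, -0.4189, 0.0891]
ee_rot: [0.143, 0.854, -0.493, 0.083]
contact_force: [0.2, -0.9, -0.4]
finger_gap: 0.0007
```

```bash
python3 to.py 20 -150 60 20 -150 12; python3 g.py wrist d1;python3 g.py scene d1s
```

```text
t 7.1 cradle mm [104.7 -87.1] z 89.1 rotvec rel (tool axes,deg) [-30.7  -0.5  17.1] F [ 0.2 -0.9 -0.4] gap 0.7 j [ 1.13  0.72  0.02  1.99 -0.69  0.91 -1.52]
M rows in cradle (x,y,down): [[0.957, -0.278, -0.086], [-0.069, -0.504, 0.861], [0.283, 0.818, 0.501]]
to [  20. -150.   60.] tool cm [-6.85  7.9  -3.22]
to [  20. -150.   12.] tool cm [1.36 3.93 2.41]
7.15 [ 0.3142 -0.4181  0.0893] [ 0.143  0.854 -0.493  0.083] [-0.5  0.7  0.1] 0.0002630573636060089
[ 0.26  -0.556  0.191]
7.2 [ 0.3146 -0.4169  0.0893] [ 0.143  0.854 -0.493  0.083] [-0.1  0.5  0.1] 0.000747925155679442
[ 0.382 -0.69   0.775]
```

View pics/d1.png

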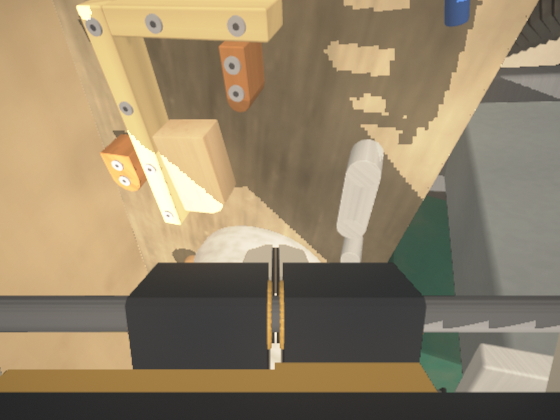

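View pics/d1s.png

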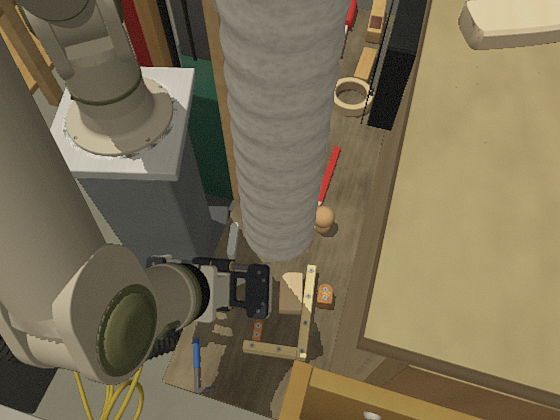

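```bash
python3 - <<'E'
from h import *
np.set_printoptions(precision=1,suppress=True)
d=L('d1')
for p in [(160,122),(218,121),(234,183),(222,205),(188,208)]: print('block',p,w2c(onz(d,p,.025))*1000)
for p in [(195,250),(205,235),(240,227),(275,233),(305,243)]: print('bin',p,w2c(onz(d,p,0))*1000)
for p in [(154,23),(95,25),(126,108),(150,169)]: print('screw',p,w2c(onz(d,p,.028))*1000)
for p in [(338,236),(365,143),(382,150)]: print('bar21',p,w2c(onz(d,p,.024))*1000)
E
python3 -c "
import cv2
a=cv2.imread('pics/d1.png')[80:290,80:410];cv2.imwrite('pics/d1c.png',cv2.resize(a,None,fx=2.4,fy=2.4,interpolation=cv2.INTER_CUBIC))"
```

```text
block (160, 122) [ 10.4 -50.1]
block (218, 121) [ 52.6 -45.6]
block (234, 183) [ 55.1 -93.9]
block (222, 205) [  41.  -118.1]
block (188, 208) [   8.9 -127.8]
bin (195, 250) [ -21.3 -219.8]
bin (205, 235) [  -2.5 -190.8]
bin (240, 227) [  38.6 -169.4]
bin (275, 233) [  72.7 -169.4]
bin (305, 243) [ 100.3 -176. ]
screw (154, 23) [29.6  8.9]
screw (95, 25) [-7.5  7.6]
screw (126, 108) [ -9.4 -40.4]
screw (150, 169) [-10.2 -88.9]
bar21 (338, 236) [ 130.9 -132.5]
bar21 (365, 143) [140.9 -51.7]
bar21 (382, 150) [150.6 -55.2]
```

View pics/d1c.png

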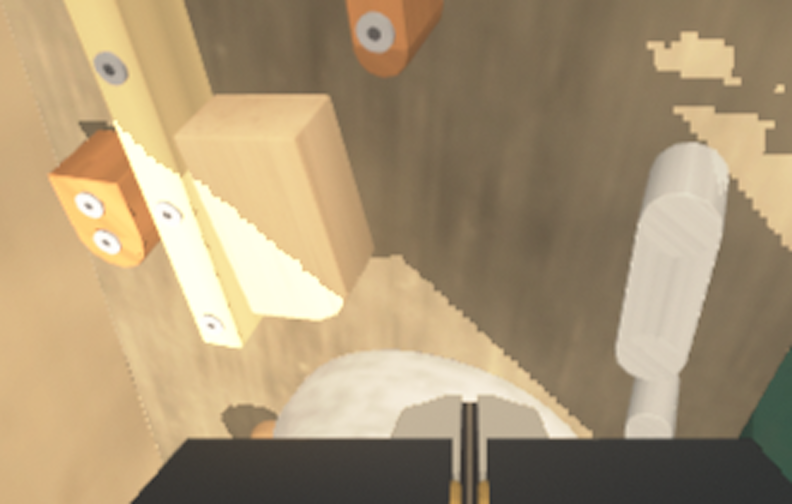

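Emit:
move_arm(plan=[{"dx": -2.5, "dy": 2.0, "dz": -1.5, "ax": 0, "ay": 0, "az": 0, "jaw": 0}, {"dx": -2.5, "dy": 3.0, "dz": -1.2, "ax": 0, "ay": 0, "az": 0, "jaw": 0}, {"dx": -1.8, "dy": 3.0, "dz": -0.5, "ax": 0, "ay": 0, "az": 0, "jaw": 0}, {"dx": 0, "dy": 0, "dz": 0, "ax": 0, "ay": 0, "az": 0, "jaw": 0}])

```text
t: 7.6
position: [0.4062, -0.3585, 0.0576]
ee_rot: [0.144, 0.852, -0.497, 0.081]
contact_force: [-0.1, -0.2, -0.2]
finger_gap: 0.0005
```

```bash
python3 to.py 20 -152 40 20 -152 13; python3 g.py scene d2s
```

```text
t 7.6 cradle mm [  19.1 -156.4] z 57.6 rotvec rel (tool axes,deg) [-30.1  -0.3  17.1] F [-0.1 -0.2 -0.2] gap 0.5 j [ 1.    0.76 -0.06  2.04 -0.82  0.75 -1.56]
M rows in cradle (x,y,down): [[0.957, -0.279, -0.082], [-0.07, -0.495, 0.866], [0.282, 0.823, 0.493]]
to [  20. -152.   40.] tool cm [0.56 1.21 1.24]
to [  20. -152.   13.] tool cm [0.76 2.22 1.33]
7.65 [ 0.4045 -0.36    0.0582] [ 0.145  0.851 -0.498  0.081] [ 0.3  1.  -0.1] 0.0008802807433137166
[ 0.382 -0.69   0.775]
```

View pics/d2s.png

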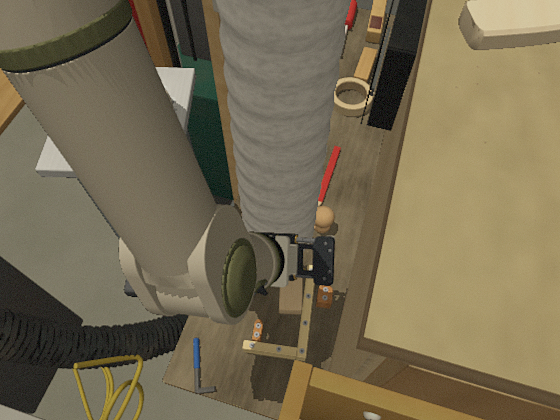

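Emit:
move_arm(plan=[{"dx": 0.6, "dy": 1.2, "dz": 1.0, "ax": 0, "ay": 0, "az": 0, "jaw": 0}, {"dx": 0.4, "dy": 1.2, "dz": 0.8, "ax": 0, "ay": 0, "az": 0, "jaw": 0}, {"dx": 0.3, "dy": 1.0, "dz": 0.5, "ax": 0, "ay": 0, "az": 0, "jaw": 0}, {"dx": 0, "dy": 0, "dz": 0, "ax": 0, "ay": 0, "az": 0, "jaw": 0}])

```text
t: 8.05
position: [0.3997, -0.3638, 0.0118]
ee_rot: [0.145, 0.85, -0.5, 0.079]
contact_force: [0.2, 0.1, 0.9]
finger_gap: 0.0007
```

```bash
python3 to.py 20 -150 13 20 -130 13 20 -95 13; python3 g.py wrist d3
```

```text
t 8.05 cradle mm [  24.9 -150.5] z 11.8 rotvec rel (tool axes,deg) [-29.7  -0.1  17. ] F [0.2 0.1 0.9] gap 0.7 j [ 1.03  0.83 -0.09  2.05 -0.86  0.68 -1.49]
M rows in cradle (x,y,down): [[0.957, -0.279, -0.076], [-0.073, -0.488, 0.87], [0.28, 0.827, 0.488]]
to [  20. -150.   13.] tool cm [-0.51  0.01  0.02]
to [  20. -130.   13.] tool cm [-0.15 -0.98  1.74]
to [ 20. -95.  13.] tool cm [-0.26 -1.71  3.04]
8.1 [ 0.3998 -0.364   0.0124] [ 0.145  0.85  -0.5    0.079] [0.1 0.8 0.1] 0.0004104275411833059
[ 0.345 -0.498  0.116]
```

View pics/d3.png

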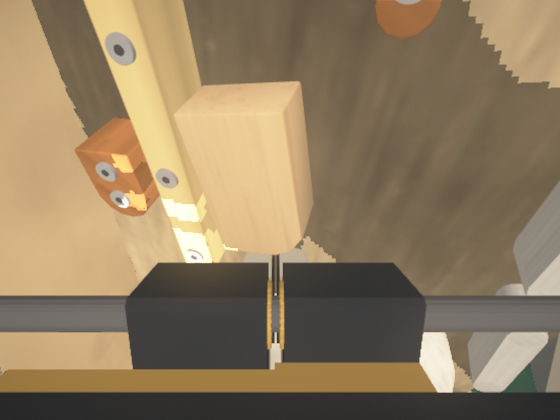

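Emit:
move_arm(plan=[{"dx": -0.6, "dy": 0, "dz": 0, "ax": 0, "ay": 0, "az": 0, "jaw": 0}, {"dx": -0.1, "dy": -0.4, "dz": 0.7, "ax": 0, "ay": 0, "az": 0, "jaw": 0}, {"dx": -0.1, "dy": -0.4, "dz": 0.8, "ax": 0, "ay": 0, "az": 0, "jaw": 0}, {"dx": -0.1, "dy": -0.4, "dz": 0.8, "ax": 0, "ay": 0, "az": 0, "jaw": 0}, {"dx": -0.1, "dy": -0.4, "dz": 0.8, "ax": 0, "ay": 0, "az": 0, "jaw": 0}])

```text
t: 8.6
position: [0.4039, -0.4032, 0.0146]
ee_rot: [0.146, 0.85, -0.5, 0.079]
contact_force: [-0.2, 0.2, -0.1]
finger_gap: 0.0003
```

```bash
python3 to.py 18 -95 13; python3 g.py wrist d4
```

```text
t 8.6 cradle mm [  16.8 -111.7] z 14.6 rotvec rel (tool axes,deg) [-29.7  -0.1  17.1] F [-0.2  0.2 -0.1] gap 0.3 j [ 1.03  0.84 -0.05  1.96 -0.81  0.75 -1.53]
M rows in cradle (x,y,down): [[0.957, -0.28, -0.076], [-0.074, -0.487, 0.87], [0.281, 0.827, 0.487]]
to [ 18. -95.  13.] tool cm [ 0.03 -0.71  1.52]
8.65 [ 0.4038 -0.4051  0.0145] [ 0.146  0.849 -0.501  0.079] [-0.1 -1.3  0.7] 0.0004929798774627436
[ 0.349 -0.538  0.119]
```

View pics/d4.png

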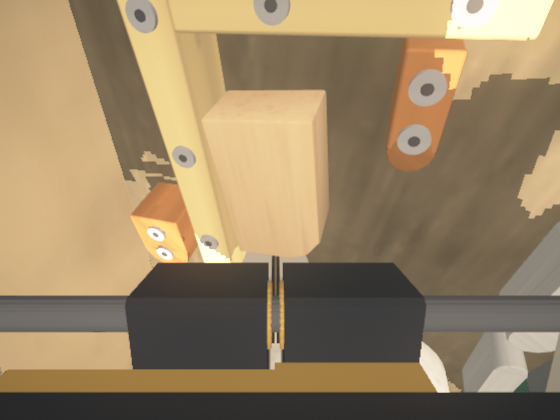

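Emit:
move_arm(plan=[{"dx": -0.1, "dy": -0.3, "dz": 0.8, "ax": 0, "ay": 0, "az": 0, "jaw": 0}, {"dx": -0.1, "dy": -0.3, "dz": 0.7, "ax": 0, "ay": 0, "az": 0, "jaw": 0}])

```text
t: 8.85
position: [0.4039, -0.4185, 0.0142]
ee_rot: [0.146, 0.851, -0.498, 0.08]
contact_force: [-0.9, 5.2, 6.5]
finger_gap: 0.0003
```

```bash
python3 to.py 18 -90 13; python3 g.py wrist d5
```

```text
t 8.85 cradle mm [ 15.3 -96.4] z 14.2 rotvec rel (tool axes,deg) [-30.   -0.1  17.1] F [-0.9  5.2  6.5] gap 0.3 j [ 1.03  0.85 -0.03  1.93 -0.79  0.79 -1.54]
M rows in cradle (x,y,down): [[0.957, -0.28, -0.078], [-0.074, -0.493, 0.867], [0.281, 0.824, 0.492]]
to [ 18. -90.  13.] tool cm [ 0.24 -0.29  0.59]
8.9 [ 0.404  -0.4195  0.0141] [ 0.146  0.851 -0.498  0.08 ] [-0.4  4.   8.6] 0.0004020091622549372
[ 0.349 -0.554  0.118]
```

View pics/d5.png

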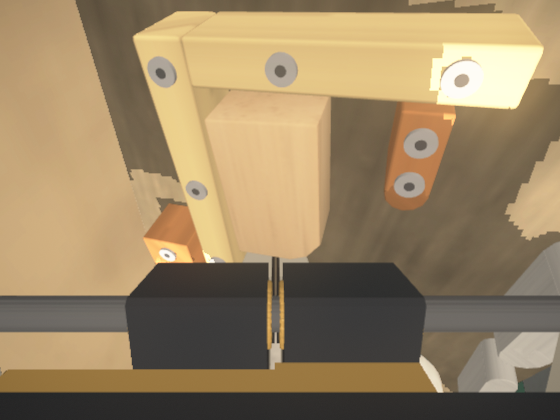

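```bash
python3 - <<'E'
from h import *
np.set_printoptions(precision=1,suppress=True)
d=L('d5')
for p in [(226,95),(331,97),(213,132),(328,133),(218,145),(238,250),(300,256),(321,245)]: print('block',p,w2c(onz(d,p,.025))*1000)
for p in [(280,69),(162,72),(196,190),(421,144),(409,186)]: print('screw',p,w2c(onz(d,p,.028))*1000)
for p in [(190,87),(400,98),(202,140),(235,262)]: print('inner edge top',p,w2c(onz(d,p,.028))*1000)
E
python3 -c "
import cv2
a=cv2.imread('pics/d5.png')[0:270,140:440];cv2.imwrite('pics/d5c.png',cv2.resize(a,None,fx=2.6,fy=2.2,interpolation=cv2.INTER_CUBIC))"
```

```text
block (226, 95) [10. -1.]
block (331, 97) [43.1  0.2]
block (213, 132) [  2.4 -14.9]
block (328, 133) [ 42.6 -11.5]
block (218, 145) [  3.2 -20. ]
block (238, 250) [  1.4 -79. ]
block (300, 256) [ 32.2 -75.1]
block (321, 245) [ 41.5 -65.1]
screw (280, 69) [29.2  8.8]
screw (162, 72) [-8.8  6.6]
screw (196, 190) [ -9.6 -40.7]
screw (421, 144) [ 69.7 -10.8]
screw (409, 186) [ 69.4 -26.2]
inner edge top (190, 87) [-0.3  2.3]
inner edge top (400, 98) [61.7  2.4]
inner edge top (202, 140) [ -0.9 -16.6]
inner edge top (235, 262) [ -0. -85.]
```

View pics/d5c.png

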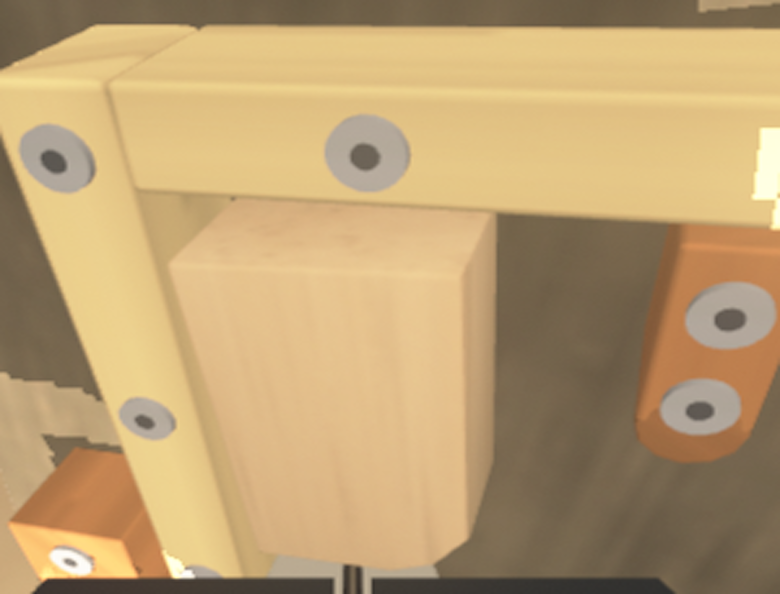

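Emit:
move_arm(plan=[{"dx": 0.2, "dy": -0.3, "dz": 0.5, "ax": 0, "ay": 0, "az": 0, "jaw": 0}, {"dx": 0.1, "dy": -0.3, "dz": 0.5, "ax": 0, "ay": 0, "az": 0, "jaw": 0}])

```text
t: 9.1
position: [0.3998, -0.4284, 0.0144]
ee_rot: [0.145, 0.853, -0.495, 0.081]
contact_force: [3.2, 12.8, 3.0]
finger_gap: 0.0001
```

```bash
python3 to.py 18 -85 13; python3 g.py wrist d6
python3 -c "
import cv2
a=cv2.imread('pics/d6.png')[0:270,140:440];cv2.imwrite('pics/d6c.png',cv2.resize(a,None,fx=2.6,fy=2.2,interpolation=cv2.INTER_CUBIC))"
```

```text
t 9.1 cradle mm [ 18.4 -86.2] z 14.4 rotvec rel (tool axes,deg) [-30.3  -0.3  17.1] F [ 3.2 12.8  3. ] gap 0.1 j [ 1.04  0.86 -0.02  1.91 -0.77  0.81 -1.54]
M rows in cradle (x,y,down): [[0.957, -0.28, -0.081], [-0.073, -0.498, 0.864], [0.282, 0.821, 0.496]]
to [ 18. -85.  13.] tool cm [-0.01  0.07  0.18]
9.15 [ 0.3998 -0.4281  0.0144] [ 0.145  0.853 -0.495  0.081] [2.1 5.  3.7] 0.0002552671469155405
[ 0.345 -0.564  0.117]
```

View pics/d6c.png

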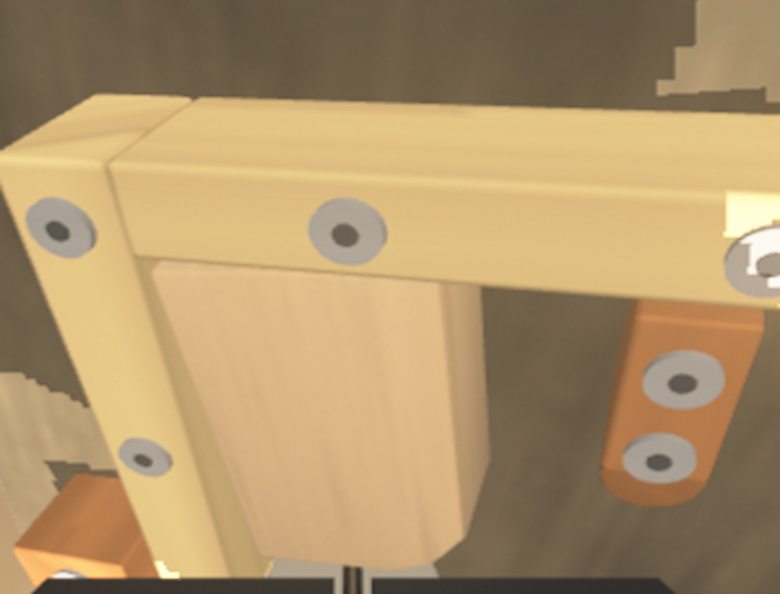

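Emit:
move_arm(plan=[{"dx": 0, "dy": -0.1, "dz": 0.4, "ax": 0, "ay": 0, "az": 0, "jaw": 0}, {"dx": 0, "dy": 0, "dz": 0, "ax": 0, "ay": 0, "az": 0, "jaw": 0}, {"dx": 0, "dy": 0.3, "dz": -0.5, "ax": 0, "ay": 0, "az": 0, "jaw": 0}, {"dx": 0, "dy": 0.1, "dz": -0.8, "ax": 0, "ay": 0, "az": 0, "jaw": 0}, {"dx": 0, "dy": -3, "dz": -1.5, "ax": 0, "ay": 0, "az": 0, "jaw": 0}, {"dx": 0.5, "dy": -4, "dz": -1.5, "ax": 0, "ay": 0, "az": 0, "jaw": 0}, {"dx": 2, "dy": -2, "dz": -1, "ax": 0, "ay": 0, "az": 0, "jaw": 0}, {"dx": 2, "dy": 0, "dz": 0, "ax": 0, "ay": 0, "az": 0, "jaw": 3}])

```text
t: 9.95
position: [0.3291, -0.4166, 0.1004]
ee_rot: [0.143, 0.854, -0.493, 0.082]
contact_force: [0.8, -0.2, -0.0]
finger_gap: 0.0048
```

```bash
python3 s.py; python3 g.py wrist e1; python3 g.py scene e1s
python3 -c "
import cv2
a=cv2.imread('pics/e1.png')[0:270,100:440];cv2.imwrite('pics/e1c.png',cv2.resize(a,None,fx=2.3,fy=2.2,interpolation=cv2.INTER_CUBIC))"
```

```text
t 9.95 cradle mm [ 90.  -90.9] z 100.4 rotvec rel (tool axes,deg) [-30.6  -0.5  17.1] F [ 0.8 -0.2 -0. ] gap 4.8 j [ 1.1   0.71  0.02  1.98 -0.7   0.92 -1.55]
M rows in cradle (x,y,down): [[0.957, -0.278, -0.086], [-0.069, -0.503, 0.862], [0.282, 0.819, 0.5]]
10.0 [ 0.3256 -0.416   0.0988] [ 0.144  0.855 -0.493  0.081] [-3.2  0.8 -0.2] 0.00800187401471494
[ 0.275 -0.553  0.203]
10.05 [ 0.3274 -0.4159  0.0985] [ 0.144  0.855 -0.492  0.08 ] [0.1 0.3 0.1] 0.012095432279833526
[ 0.382 -0.69   0.775]
```

View pics/e1c.png

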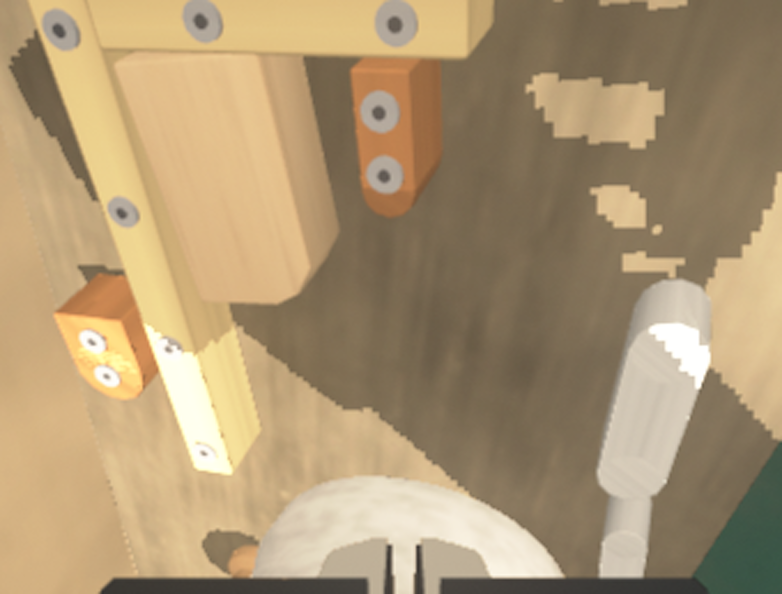

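View pics/e1s.png

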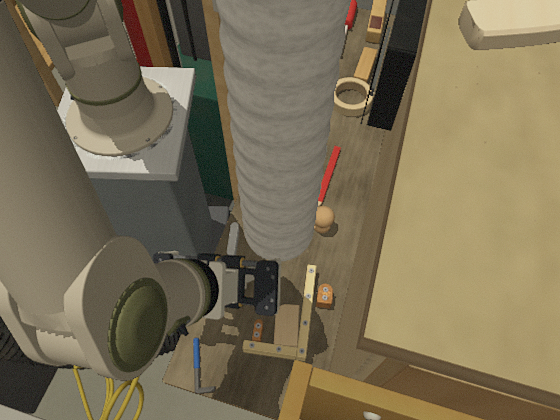

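Run:
```python
from h import *
np.set_printoptions(precision=1,suppress=True)
d=L('e1'); f=lambda u,v:(100+u/2.3,v/2.2)
for p in [(118,60),(262,55),(297,185),(302,285),(203,300),(270,302)]: print('block',p,w2c(onz(d,f(*p),.025))*1000)
for p in [(110,47),(465,55),(228,325)]: print('inner edge top',p,w2c(onz(d,f(*p),.028))*1000)
for p in [(60,28),(201,20),(395,23),(122,212),(378,112),(383,175)]: print('screw',p,w2c(onz(d,f(*p),.028))*1000)
for p in [(682,324),(630,497),(598,470),(665,475),(710,350),(642,350)]: print('bar21',p,w2c(onz(d,f(*p),.024))*1000)
```

```text
block (118, 60) [ 2.3 -0.9]
block (262, 55) [41.   0.6]
block (297, 185) [ 44.  -30.9]
block (302, 285) [ 40.1 -61.5]
block (203, 300) [  5.9 -70.3]
block (270, 302) [ 28.6 -68.6]
inner edge top (110, 47) [3.3 2.8]
inner edge top (465, 55) [89.3  1.8]
inner edge top (228, 325) [ 14.2 -76.7]
screw (60, 28) [-8.8  7. ]
screw (201, 20) [29.1  8.7]
screw (395, 23) [74.4  8. ]
screw (122, 212) [ -9.7 -40.6]
screw (378, 112) [ 68.9 -10.6]
screw (383, 175) [ 68.7 -25.7]
bar21 (682, 324) [144.2 -63.6]
bar21 (630, 497) [ 140.3 -131.5]
bar21 (598, 470) [ 129.3 -121.3]
bar21 (665, 475) [ 149.  -119.4]
bar21 (710, 350) [152.4 -70.9]
bar21 (642, 350) [135.7 -73.1]
```

```bash
python3 to.py 85 -68 50 80 -66 14 60 -66 14 52 -66 14
```

```text
t 10.05 cradle mm [ 91.8 -91.5] z 98.5 rotvec rel (tool axes,deg) [-30.8  -0.3  17. ] F [0.1 0.3 0.1] gap 12.1 j [ 1.1   0.71  0.02  1.98 -0.7   0.92 -1.55]
M rows in cradle (x,y,down): [[0.958, -0.276, -0.082], [-0.072, -0.505, 0.86], [0.279, 0.818, 0.503]]
to [ 85. -68.  50.] tool cm [0.53 2.97 4.51]
to [ 80. -66.  14.] tool cm [0.51 2.98 2.02]
to [ 60. -66.  14.] tool cm [-1.92  0.55  0.16]
to [ 52. -66.  14.] tool cm [-0.77  0.22  0.07]
```

Emit:
move_arm(plan=[{"dx": 0.3, "dy": 1.5, "dz": 2.2, "ax": 0, "ay": 0, "az": 0, "jaw": 0}, {"dx": 0.3, "dy": 1.5, "dz": 2.2, "ax": 0, "ay": 0, "az": 0, "jaw": 0}, {"dx": 0.3, "dy": 1.5, "dz": 1.0, "ax": 0, "ay": 0, "az": 0, "jaw": 0}, {"dx": 0.2, "dy": 1.3, "dz": 0.9, "ax": 0, "ay": 0, "az": 0, "jaw": 0}, {"dx": 0, "dy": 0, "dz": 0, "ax": 0, "ay": 0, "az": 0, "jaw": 0}])

```text
t: 10.55
position: [0.3396, -0.4416, 0.013]
ee_rot: [0.144, 0.854, -0.493, 0.081]
contact_force: [-0.3, 0.4, -0.1]
finger_gap: 0.0009
```

```bash
python3 to.py 80 -66 14 60 -66 14 52 -66 14
```

```text
t 10.55 cradle mm [ 77.1 -67.1] z 13.0 rotvec rel (tool axes,deg) [-30.7  -0.3  17.1] F [-0.3  0.4 -0.1] gap 0.9 j [ 1.12  0.86 -0.    1.93 -0.74  0.83 -1.48]
M rows in cradle (x,y,down): [[0.957, -0.278, -0.083], [-0.072, -0.503, 0.861], [0.281, 0.818, 0.501]]
to [ 80. -66.  14.] tool cm [ 0.24 -0.22  0.02]
to [ 60. -66.  14.] tool cm [-1.91  0.56  0.17]
to [ 52. -66.  14.] tool cm [-0.77  0.22  0.07]
```

Emit:
move_arm(plan=[{"dx": -0.9, "dy": 0.2, "dz": 0.1, "ax": 0, "ay": 0, "az": 0, "jaw": 0}, {"dx": -0.7, "dy": 0.2, "dz": 0.1, "ax": 0, "ay": 0, "az": 0, "jaw": 0}, {"dx": -0.3, "dy": 0.1, "dz": 0, "ax": 0, "ay": 0, "az": 0, "jaw": 0}, {"dx": -0.3, "dy": 0.1, "dz": 0, "ax": 0, "ay": 0, "az": 0, "jaw": 0}])

```text
t: 10.95
position: [0.3653, -0.4433, 0.0148]
ee_rot: [0.144, 0.854, -0.492, 0.082]
contact_force: [0.3, -0.1, 0.3]
finger_gap: 0.0004
```

```bash
python3 to.py 52 -66 14; python3 g.py wrist e2
```

```text
t 10.95 cradle mm [ 51.3 -67.9] z 14.8 rotvec rel (tool axes,deg) [-30.7  -0.4  17.1] F [ 0.3 -0.1  0.3] gap 0.4 j [ 1.09  0.86 -0.01  1.9  -0.74  0.84 -1.51]
M rows in cradle (x,y,down): [[0.957, -0.278, -0.084], [-0.071, -0.504, 0.861], [0.282, 0.818, 0.502]]
to [ 52. -66.  14.] tool cm [ 0.07 -0.05  0.2 ]
11.0 [ 0.366  -0.4433  0.0149] [ 0.144  0.854 -0.492  0.082] [0.6 0.2 0.7] 0.00042854247679683527
[ 0.311 -0.58   0.117]
```

View pics/e2.png

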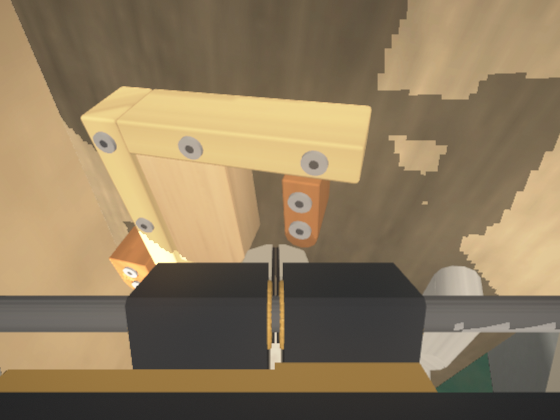

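Emit:
move_arm(plan=[{"dx": 0.2, "dy": -0.4, "dz": 0.7, "ax": 0, "ay": 0, "az": 0, "jaw": 0}, {"dx": -0.3, "dy": 0.1, "dz": 0, "ax": 0, "ay": 0, "az": 0, "jaw": 0}, {"dx": -0.3, "dy": 0.1, "dz": 0, "ax": 0, "ay": 0, "az": 0, "jaw": 0}])

```text
t: 11.3
position: [0.366, -0.4523, 0.0146]
ee_rot: [0.143, 0.854, -0.493, 0.081]
contact_force: [-14.7, 2.8, 6.0]
finger_gap: 0.0005
```

```bash
python3 s.py
```

```text
t 11.3 cradle mm [ 49.7 -59. ] z 14.6 rotvec rel (tool axes,deg) [-30.6  -0.4  16.9] F [-14.7   2.8   6. ] gap 0.5 j [ 1.09  0.87  0.    1.88 -0.74  0.86 -1.52]
M rows in cradle (x,y,down): [[0.958, -0.276, -0.083], [-0.07, -0.503, 0.862], [0.28, 0.819, 0.501]]
```

Emit:
move_arm(plan=[{"dx": 1.5, "dy": -0.4, "dz": -0.3, "ax": 0, "ay": 0, "az": 0, "jaw": 0}, {"dx": 1.5, "dy": -2.5, "dz": -2, "ax": 0, "ay": 0, "az": 0, "jaw": 0}, {"dx": 2.5, "dy": -3.5, "dz": -3, "ax": 0, "ay": 0, "az": 0, "jaw": 2}, {"dx": 3, "dy": -1, "dz": -2, "ax": 0, "ay": 0, "az": 0, "jaw": 6}, {"dx": 0, "dy": 0, "dz": 0, "ax": 0, "ay": 0, "az": -8.5, "jaw": 6}, {"dx": 0, "dy": 0, "dz": 0, "ax": 2, "ay": 0, "az": -8.5, "jaw": 6}, {"dx": 0, "dy": 0, "dz": 0, "ax": 0, "ay": 0, "az": 0, "jaw": 6}])

```text
t: 12.0
position: [0.247, -0.4121, 0.089]
ee_rot: [0.021, 0.857, -0.515, -0.002]
contact_force: [1.3, 0.4, -1.0]
finger_gap: 0.036
```

```bash
python3 to.py 141 -116 50 141 -116 8; python3 g.py wrist f1;python3 g.py scene f1s
```

```text
t 12.0 cradle mm [172.1 -87.2] z 89.0 rotvec rel (tool axes,deg) [-28.1  -3.6   0.2] F [ 1.3  0.4 -1. ] gap 36.0 j [ 0.96  0.7   0.19  1.98 -0.44  0.96 -1.7 ]
M rows in cradle (x,y,down): [[0.998, 0.012, -0.062], [0.06, -0.47, 0.881], [0.018, 0.882, 0.47]]
to [ 141. -116.   50.] tool cm [-3.21  4.76 -0.51]
to [ 141. -116.    8.] tool cm [0.08 3.71 1.97]
12.05 [ 0.245  -0.4127  0.0887] [ 0.024  0.857 -0.514 -0.003] [-0.9  0.2 -1. ] 0.039876952337647806
[ 0.239 -0.549  0.204]
12.1 [ 0.2439 -0.4127  0.0884] [ 0.025  0.857 -0.514 -0.003] [-0.7 -0.4  0.2] 0.04394709349651477
[ 0.382 -0.69   0.775]
```

View pics/f1.png

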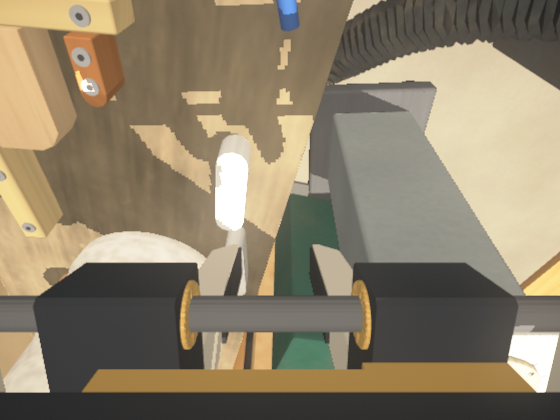

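View pics/f1s.png

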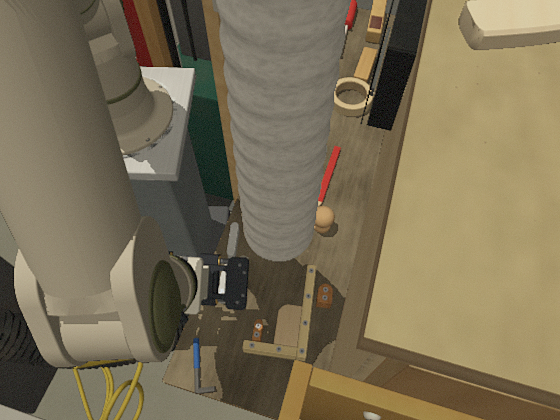

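Run:
```python
from h import *
np.set_printoptions(precision=1,suppress=True)
d=L('f1')
for p in [(234,152),(229,228),(218,190),(247,190),(216,215),(243,215)]: print('bar21',p,w2c(onz(d,p,.024))*1000)
for p in [(81,57),(90,87),(79,15)]: print('screw',p,w2c(onz(d,p,.028))*1000)
for p in [(222,233),(244,233)]: print('bar15',p,w2c(onz(d,p,.024))*1000)
```

```text
bar21 (234, 152) [144.1 -62.9]
bar21 (229, 228) [ 138.8 -129.9]
bar21 (218, 190) [132.5 -93.9]
bar21 (247, 190) [152.3 -92.4]
bar21 (216, 215) [ 129.7 -117.3]
bar21 (243, 215) [ 149.5 -115.8]
screw (81, 57) [ 68.9 -10.4]
screw (90, 87) [ 68.7 -25.6]
screw (79, 15) [74.2  8.4]
bar15 (222, 233) [ 133.3 -135.8]
bar15 (244, 233) [ 150.2 -134.5]
```

Emit:
move_arm(plan=[{"dx": -1.6, "dy": 2.4, "dz": -0.2, "ax": 0, "ay": 3.6, "az": 0, "jaw": 5}, {"dx": -1.5, "dy": 2.4, "dz": -0.2, "ax": 0, "ay": 0, "az": 0, "jaw": 5}, {"dx": 0, "dy": 0, "dz": 0, "ax": 0, "ay": 0, "az": 0, "jaw": 5}])

```text
t: 12.4
position: [0.2736, -0.3898, 0.047]
ee_rot: [0.048, 0.857, -0.512, -0.032]
contact_force: [-0.6, -0.5, 0.1]
finger_gap: 0.0499
```

```bash
python3 to.py 141 -115 8; python3 g.py wrist f2
```

```text
t 12.4 cradle mm [ 147.9 -112.1] z 47.0 rotvec rel (tool axes,deg) [-28.3   1.   -0.1] F [-0.6 -0.5  0.1] gap 49.9 j [ 0.93  0.76  0.17  2.02 -0.52  0.86 -1.75]
M rows in cradle (x,y,down): [[1.0, -0.003, 0.017], [-0.016, -0.474, 0.881], [-0.005, 0.881, 0.474]]
to [ 141. -115.    8.] tool cm [-0.71  3.57  1.58]
12.45 [ 0.2721 -0.3912  0.0478] [ 0.049  0.857 -0.513 -0.033] [-0.6 -0.4  0. ] 0.049784258480280445
[ 0.258 -0.527  0.161]
```

View pics/f2.png

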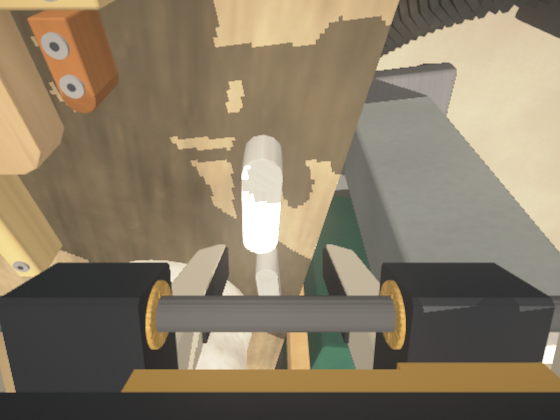

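Emit:
move_arm(plan=[{"dx": -0.5, "dy": 1.2, "dz": 0.6, "ax": 0, "ay": 0, "az": 0, "jaw": 5}, {"dx": -0.2, "dy": 1.2, "dz": 0.5, "ax": 0, "ay": 0, "az": 0, "jaw": 5}, {"dx": 0, "dy": 1.1, "dz": 0.5, "ax": 0, "ay": 0, "az": 0, "jaw": 5}, {"dx": 0, "dy": 0, "dz": 0, "ax": 0, "ay": 0, "az": 0, "jaw": 5}])

```text
t: 12.85
position: [0.2756, -0.3929, 0.0074]
ee_rot: [0.052, 0.856, -0.513, -0.034]
contact_force: [-0.5, 0.1, -0.4]
finger_gap: 0.05
```

```bash
python3 to.py 141 -115 8; python3 g.py wrist f3
```

```text
t 12.85 cradle mm [ 145.6 -109.1] z 7.4 rotvec rel (tool axes,deg) [-28.1   1.5   0.1] F [-0.5  0.1 -0.4] gap 50.0 j [ 0.95  0.82  0.14  2.02 -0.55  0.8  -1.72]
M rows in cradle (x,y,down): [[1.0, -0.008, 0.025], [-0.026, -0.471, 0.882], [-0.005, 0.882, 0.471]]
to [ 141. -115.    8.] tool cm [-0.44  0.22 -0.56]
12.9 [ 0.2756 -0.3932  0.0079] [ 0.053  0.856 -0.513 -0.034] [-0.6  0.   0.1] 0.050305385816958315
[ 0.259 -0.529  0.122]
```

View pics/f3.png

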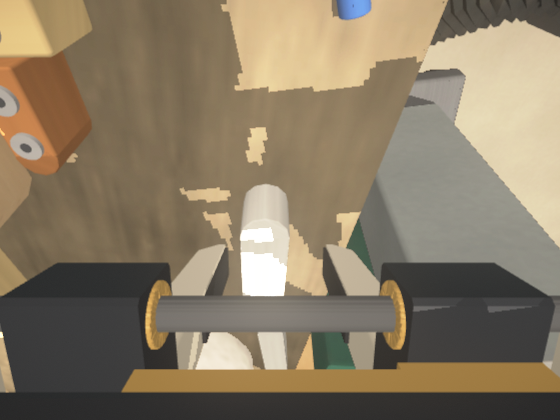

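Good: the bar lies between the fingers. Nudge back and centre, then close.

Emit:
move_arm(newtons=35, plan=[{"dx": -0.4, "dy": 0.1, "dz": -0.5, "ax": 0, "ay": -1.5, "az": 0, "jaw": 4}, {"dx": 0, "dy": 0, "dz": 0, "ax": 0, "ay": 0, "az": 0, "jaw": 1.5}, {"dx": 0, "dy": 0, "dz": 0, "ax": 0, "ay": 0, "az": 0, "jaw": 1.5}, {"dx": 0, "dy": 0, "dz": 0, "ax": 0, "ay": 0, "az": 0, "jaw": 1.5}, {"dx": 0, "dy": 0, "dz": 0, "ax": 0, "ay": 0, "az": 0, "jaw": 1.5}])

```text
t: 13.4
position: [0.2809, -0.3889, 0.0106]
ee_rot: [0.045, 0.856, -0.515, -0.021]
contact_force: [-0.1, -0.9, -0.2]
finger_gap: 0.0204
```

```bash
python3 s.py; python3 g.py wrist f4
```

```text
t 13.4 cradle mm [ 140.6 -113.7] z 10.6 rotvec rel (tool axes,deg) [-28.   -0.1   0.6] F [-0.1 -0.9 -0.2] gap 20.4 j [ 0.94  0.81  0.13  2.03 -0.54  0.8  -1.7 ]
M rows in cradle (x,y,down): [[1.0, -0.009, -0.005], [-0.0, -0.469, 0.883], [0.01, 0.883, 0.469]]
13.45 [ 0.2809 -0.3889  0.0106] [ 0.045  0.856 -0.515 -0.021] [ 0.6  1.1 -0.6] 0.020653401242876842
[ 0.266 -0.525  0.126]
```

View pics/f4.png

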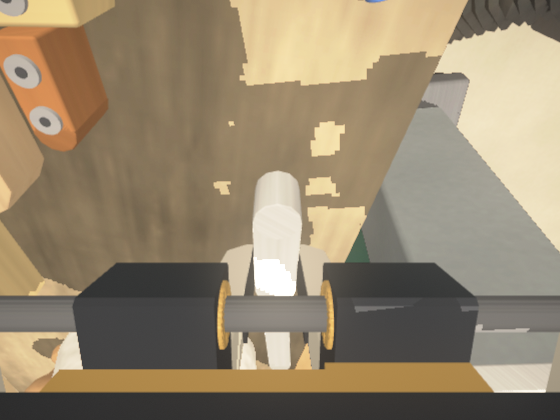

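```bash
python3 to.py 141 -114 40 95 -120 40 53 -124 40 53 -124 12 53 -92 12
```

```text
t 13.45 cradle mm [ 140.7 -113.6] z 10.6 rotvec rel (tool axes,deg) [-28.   -0.1   0.6] F [ 0.6  1.1 -0.6] gap 20.7 j [ 0.94  0.81  0.13  2.03 -0.54  0.8  -1.7 ]
M rows in cradle (x,y,down): [[1.0, -0.009, -0.005], [-0.0, -0.469, 0.883], [0.01, 0.883, 0.469]]
to [ 141. -114.   40.] tool cm [ 0.   -2.58 -1.41]
to [  95. -120.   40.] tool cm [-4.6   0.32 -0.51]
to [  53. -124.   40.] tool cm [-4.2   0.23 -0.33]
to [  53. -124.   12.] tool cm [0.03 2.47 1.31]
to [ 53. -92.  12.] tool cm [-0.   -1.5   2.83]
```

Emit:
move_arm(plan=[{"dx": 0, "dy": -1.5, "dz": -0.8, "ax": 0, "ay": 0, "az": 0, "jaw": 1.5}, {"dx": 0, "dy": -1.3, "dz": -0.7, "ax": 0, "ay": 0, "az": 0, "jaw": 1.5}, {"dx": -1.6, "dy": 0.1, "dz": -0.2, "ax": 0, "ay": 0, "az": 0, "jaw": 1.5}, {"dx": -1.6, "dy": 0.1, "dz": -0.2, "ax": 0, "ay": 0, "az": 0, "jaw": 1.5}, {"dx": -1.3, "dy": 0.1, "dz": -0.1, "ax": 0, "ay": 0, "az": 0, "jaw": 1.5}, {"dx": 0, "dy": 0, "dz": 0, "ax": 0, "ay": 0, "az": 0, "jaw": 1.5}])

```text
t: 14.05
position: [0.3316, -0.3876, 0.0466]
ee_rot: [0.046, 0.855, -0.515, -0.02]
contact_force: [0.0, 0.7, -0.5]
finger_gap: 0.0204
```

```bash
python3 to.py 53 -124 40; python3 g.py wrist f5;  python3 g.py scene f5s; python3 g.py top f5t
```

```text
t 14.05 cradle mm [  90.4 -120. ] z 46.6 rotvec rel (tool axes,deg) [-27.9  -0.2   0.7] F [ 0.   0.7 -0.5] gap 20.4 j [ 0.87  0.77  0.14  1.97 -0.54  0.88 -1.8 ]
M rows in cradle (x,y,down): [[1.0, -0.011, -0.007], [0.001, -0.468, 0.884], [0.013, 0.884, 0.468]]
to [  53. -124.   40.] tool cm [-3.73  0.81 -0.02]
14.1 [ 0.3305 -0.3875  0.0465] [ 0.046  0.856 -0.515 -0.021] [ 0.2 -0.3 -1.1] 0.020861764551116973
[ 0.316 -0.524  0.162]
14.15 [ 0.3292 -0.3877  0.0464] [ 0.046  0.856 -0.515 -0.021] [-0.5 -0.2 -0.3] 0.02077735265321408
[ 0.382 -0.69   0.775]
14.2 [ 0.3284 -0.3878  0.0463] [ 0.046  0.856 -0.515 -0.022] [-0.1 -0.2 -0.9] 0.020849650830230576
[ 0.253 -0.299  0.928]
```

View pics/f5.png

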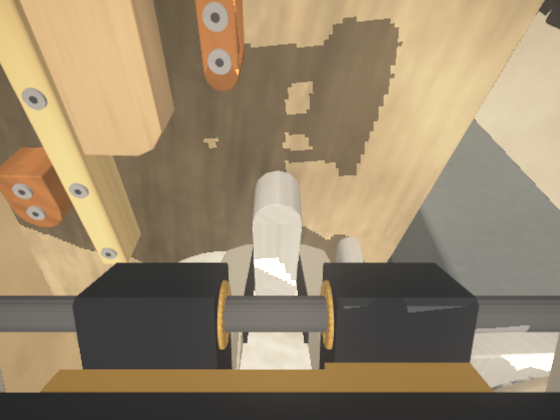

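View pics/f5s.png

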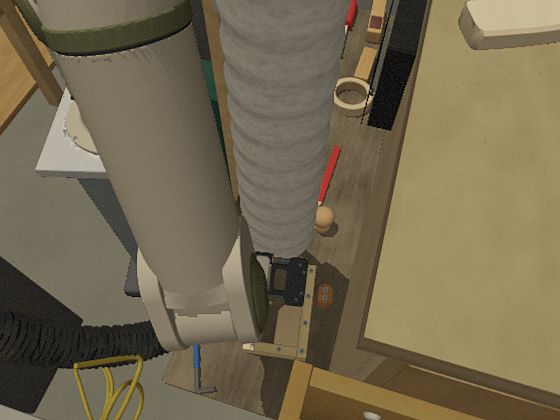

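View pics/f5t.png

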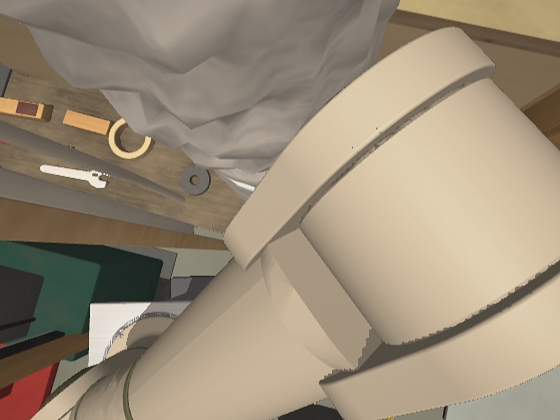

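```bash
cat > kin.py <<'E'
from h import *
from scipy.optimize import least_squares
from scipy.spatial.transform import Rotation as R
import itertools
D=[([1.228,.600,-.0025,1.600,.0018,.943,-.0798],[.1903,-.6995,.2186]),
([.645,.406,.449,1.882,-.21,.904,-1.93],[.2861,-.5137,.2688]),
([.75,.55,.33,1.91,-.43,1.06,-1.9],[.3162,-.423,.192]),
([.80,.78,.22,2.01,-.57,.71,-1.75],[.3247,-.4193,.0204]),
([1.11,.74,-.07,2.12,-.84,.52,-1.43],[.3282,-.4238,.0269]),
([1.03,.83,-.09,2.05,-.86,.68,-1.49],[.3997,-.3638,.0118]),
([1.04,.86,-.02,1.91,-.77,.81,-1.54],[.3998,-.4284,.0144]),
([1.13,.72,.02,1.99,-.69,.91,-1.52],[.3141,-.4189,.0891]),
([.96,.70,.19,1.98,-.44,.96,-1.7],[.247,-.4121,.089]),
([.87,.77,.14,1.97,-.54,.88,-1.8],[.3316,-.3876,.0466])]
def fk(j,p,s):
    h,L1,L2,L3,c,o1,e1,e2,o2=p
    q=R.from_euler('z',-j[0]+c); pts=[np.array([0,0,h])]
    q=q*R.from_euler('y',j[1]); 
    q=q*R.from_euler('z',s[0]*j[2]); pts.append(pts[-1]+q.apply([o1,0,L1]))
    q=q*R.from_euler('y',j[3]); q5=q*R.from_euler('z',s[1]*j[4])
    pts.append(pts[-1]+q5.apply([e2,0,L2])+q.apply([e1,0,0]))
    q=q5*R.from_euler('y',j[5]); pts.append(pts[-1]+q.apply([o2,0,L3]))
    return pts
def fit():
    best=None
    for s in itertools.product((1,-1),(1,-1)):
        f=lambda p:np.r_[np.concatenate([fk(j,p,s)[-1]-x for j,x in D]),1e-3*np.array(p[5:])]
        r=least_squares(f,[.3,.45,.45,.3,0,0,0,0,0])
        if best is None or r.cost<best[0]: best=(r.cost,s,r.x)
    return best
if __name__=='__main__':
    c,s,p=fit(); print(c,s,p.round(3)); print(np.array([np.linalg.norm(fk(j,p,s)[-1]-x) for j,x in D]).round(4))
    for j,x in D: print([q.round(3).tolist() for q in fk(j,p,s)[1:]])
E
python3 kin.py
```

```text
0.00012910470280381675 (-1, -1) [ 0.313  0.627  0.44   0.341 -0.076  0.021  0.026 -0.027  0.001]
[0.0023 0.0011 0.0032 0.0082 0.0037 0.0014 0.0059 0.0056 0.0087 0.004 ]
[[0.098, -0.358, 0.819], [0.193, -0.702, 0.561], [0.192, -0.7, 0.22]]
[[0.193, -0.182, 0.882], [0.288, -0.515, 0.61], [0.285, -0.514, 0.269]]
[[0.228, -0.258, 0.837], [0.294, -0.543, 0.508], [0.314, -0.423, 0.19]]
[[0.288, -0.353, 0.745], [0.3, -0.525, 0.339], [0.318, -0.416, 0.017]]
[[0.166, -0.406, 0.762], [0.214, -0.51, 0.337], [0.331, -0.426, 0.028]]
[[0.215, -0.425, 0.721], [0.275, -0.514, 0.293], [0.399, -0.364, 0.013]]
[[0.215, -0.439, 0.707], [0.273, -0.582, 0.294], [0.394, -0.43, 0.014]]
[[0.153, -0.401, 0.771], [0.193, -0.578, 0.369], [0.316, -0.424, 0.091]]
[[0.21, -0.363, 0.78], [0.23, -0.569, 0.391], [0.255, -0.41, 0.09]]
[[0.261, -0.368, 0.749], [0.301, -0.543, 0.347], [0.332, -0.384, 0.047]]
```

Emit:
move_arm(plan=[{"dx": 0, "dy": 0, "dz": 0, "ax": 0, "ay": 0, "az": 6, "jaw": 1.5}, {"dx": 0, "dy": 0, "dz": 0, "ax": 0, "ay": 0, "az": 6, "jaw": 1.5}, {"dx": 0, "dy": 0, "dz": 0, "ax": 0, "ay": 0, "az": 0, "jaw": 1.5}])

```text
t: 14.5
position: [0.3275, -0.3875, 0.0449]
ee_rot: [0.137, 0.846, -0.515, 0.033]
contact_force: [-0.0, 0.2, -0.7]
finger_gap: 0.0209
```

```bash
python3 to.py 55 -124 40 55 -124 17 55 -92 17 55 -92 13
```

```text
t 14.5 cradle mm [  94.5 -119.7] z 44.9 rotvec rel (tool axes,deg) [-27.8   3.   12.5] F [-0.   0.2 -0.7] gap 20.9 j [ 1.05  0.75  0.01  2.07 -0.72  0.74 -1.59]
M rows in cradle (x,y,down): [[0.975, -0.22, -0.002], [-0.101, -0.457, 0.884], [0.196, 0.862, 0.468]]
to [  55. -124.   40.] tool cm [-3.71  1.49 -0.13]
to [  55. -124.   17.] tool cm [0.45 1.98 1.08]
to [ 55. -92.  17.] tool cm [-0.32 -1.46  2.83]
to [ 55. -92.  13.] tool cm [0.08 0.34 0.19]
```

Emit:
move_arm(plan=[{"dx": -1.2, "dy": 0.5, "dz": 0, "ax": -1.1, "ay": -5.0, "az": -2.7, "jaw": 1.5}, {"dx": -1.2, "dy": 0.5, "dz": 0, "ax": 0, "ay": 0, "az": 0, "jaw": 1.5}, {"dx": -1.0, "dy": 0.5, "dz": -0.1, "ax": 0, "ay": 0, "az": 0, "jaw": 1.5}, {"dx": 0, "dy": 0, "dz": 0, "ax": 0, "ay": 0, "az": 0, "jaw": 1.5}])

```text
t: 14.9
position: [0.3644, -0.3845, 0.0384]
ee_rot: [0.092, 0.852, -0.512, 0.055]
contact_force: [-0.6, -0.4, -0.9]
finger_gap: 0.0205
```

```bash
python3 to.py 55 -124 40 55 -124 17 55 -92 17 55 -92 13; python3 g.py wrist f6
python3 - <<'E'
import kin; from cell import bot
c,s,p=kin.fit(); print([q.round(3).tolist() for q in kin.fk(bot.read_state()['joint_positions'],p,s)])
from h import *; from scipy.spatial.transform import Rotation as R
M=R.from_quat(bot.read_state()['ee_rot']).as_matrix(); v=M@[0,-.469,.883]; x=M@[1,0,0]
print('bar axis cradle',w2c(O+v[:2]),v[2],'xaxis',w2c(O+x[:2]),x[2])
E
```

```text
t 14.9 cradle mm [  58.1 -126.4] z 38.4 rotvec rel (tool axes,deg) [-28.5  -2.5  10.7] F [-0.6 -0.4 -0.9] gap 20.5 j [ 0.98  0.78  0.01  2.   -0.67  0.78 -1.63]
M rows in cradle (x,y,down): [[0.982, -0.167, -0.087], [-0.004, -0.478, 0.879], [0.189, 0.862, 0.47]]
to [  55. -124.   40.] tool cm [-0.33 -0.21  0.16]
to [  55. -124.   17.] tool cm [0.43 1.98 1.08]
to [ 55. -92.  17.] tool cm [-0.01 -1.53  2.81]
to [ 55. -92.  13.] tool cm [0.08 0.34 0.19]
14.95 [ 0.3635 -0.3847  0.0384] [ 0.093  0.852 -0.512  0.055] [ 0.3 -0.2 -0.8] 0.021089087405002444
[ 0.328 -0.52   0.15 ]
[[0.0, 0.0, 0.313], [0.225, -0.395, 0.745], [0.281, -0.538, 0.332], [0.366, -0.386, 0.039]]
bar axis cradle [0.00224503 0.99977269] -0.00997653874421264 xaxis [ 0.98211275 -0.00408387] -0.18824949216738004
```

View pics/f6.png

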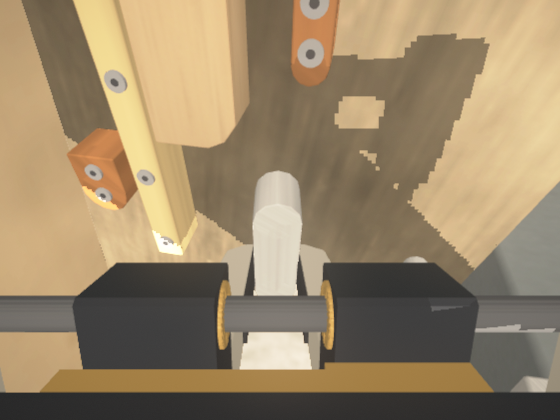

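Emit:
move_arm(plan=[{"dx": 0, "dy": 1.0, "dz": 0.7, "ax": 0, "ay": 0, "az": 0, "jaw": 1.5}, {"dx": 0, "dy": 0.8, "dz": 0.5, "ax": 0, "ay": 0, "az": 0, "jaw": 1.5}, {"dx": 0, "dy": 0, "dz": 0, "ax": 0, "ay": 0, "az": 0, "jaw": 1.5}])

```text
t: 15.25
position: [0.3668, -0.3868, 0.0153]
ee_rot: [0.092, 0.852, -0.512, 0.054]
contact_force: [-0.6, 0.2, -0.6]
finger_gap: 0.0208
```

```bash
python3 to.py 54 -92 16 54 -92 13; python3 g.py wrist f7
```

```text
t 15.25 cradle mm [  55.4 -124.4] z 15.3 rotvec rel (tool axes,deg) [-28.4  -2.4  10.6] F [-0.6  0.2 -0.6] gap 20.8 j [ 0.98  0.82  0.    2.   -0.69  0.75 -1.61]
M rows in cradle (x,y,down): [[0.982, -0.166, -0.085], [-0.005, -0.477, 0.879], [0.186, 0.863, 0.469]]
to [ 54. -92.  16.] tool cm [-0.16 -1.58  2.82]
to [ 54. -92.  13.] tool cm [0.06 0.26 0.14]
15.3 [ 0.3668 -0.3868  0.0157] [ 0.092  0.852 -0.512  0.054] [-0.9  0.1 -0.9] 0.020662764594272957
[ 0.331 -0.522  0.127]
```

View pics/f7.png

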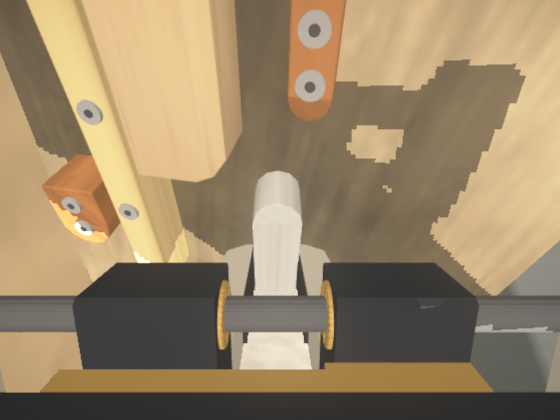

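Emit:
move_arm(plan=[{"dx": -0.05, "dy": -0.5, "dz": 0.8, "ax": 0, "ay": 0, "az": 0, "jaw": 1.5}, {"dx": -0.05, "dy": -0.4, "dz": 0.7, "ax": 0, "ay": 0, "az": 0, "jaw": 1.5}, {"dx": -0.05, "dy": -0.3, "dz": 0.7, "ax": 0, "ay": 0, "az": 0, "jaw": 1.5}])

```text
t: 15.6
position: [0.3647, -0.4133, 0.0163]
ee_rot: [0.093, 0.852, -0.512, 0.053]
contact_force: [0.2, 0.2, -0.5]
finger_gap: 0.021
```

```bash
python3 to.py 54 -92 15 54 -92 13; python3 g.py wrist f8
```

```text
t 15.6 cradle mm [ 54.9 -97.7] z 16.3 rotvec rel (tool axes,deg) [-28.5  -2.3  10.6] F [ 0.2  0.2 -0.5] gap 21.0 j [ 0.99  0.83  0.02  1.94 -0.66  0.8  -1.62]
M rows in cradle (x,y,down): [[0.983, -0.166, -0.084], [-0.006, -0.478, 0.879], [0.186, 0.863, 0.47]]
to [ 54. -92.  15.] tool cm [-0.07 -0.15  0.57]
to [ 54. -92.  13.] tool cm [0.04 0.17 0.09]
15.65 [ 0.3646 -0.4151  0.016 ] [ 0.093  0.852 -0.513  0.053] [ 0.1 -1.9 -1.2] 0.02077827697729903
[ 0.329 -0.549  0.128]
```

View pics/f8.png

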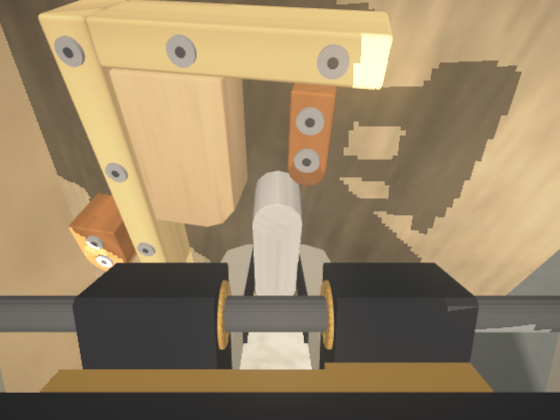

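Emit:
move_arm(plan=[{"dx": -0.15, "dy": -0.1, "dz": 0.5, "ax": 0, "ay": 0, "az": 0, "jaw": 1.5}, {"dx": 0, "dy": 0.25, "dz": 0.1, "ax": 0, "ay": 0, "az": 0, "jaw": 1.5}, {"dx": 0, "dy": 0.1, "dz": 0, "ax": 0, "ay": 0, "az": 0, "jaw": 1.5}])

```text
t: 15.95
position: [0.3664, -0.4217, 0.0119]
ee_rot: [0.094, 0.851, -0.513, 0.053]
contact_force: [-3.9, -1.1, 12.8]
finger_gap: 0.0206
```

```bash
python3 to.py 54 -92 12
```

```text
t 15.95 cradle mm [ 52.4 -89.6] z 11.9 rotvec rel (tool axes,deg) [-28.3  -2.2  10.7] F [-3.9 -1.1 12.8] gap 20.6 j [ 1.    0.84  0.03  1.93 -0.66  0.8  -1.62]
M rows in cradle (x,y,down): [[0.982, -0.168, -0.082], [-0.008, -0.474, 0.88], [0.187, 0.864, 0.467]]
to [ 54. -92.  12.] tool cm [ 0.16  0.08 -0.23]
```

Emit:
move_arm(plan=[{"dx": 0, "dy": 0, "dz": 0, "ax": 0, "ay": 0, "az": 0, "jaw": 2.8}, {"dx": 0, "dy": 0, "dz": 0, "ax": 0, "ay": 0, "az": 0, "jaw": 3.4}, {"dx": 0, "dy": -0.5, "dz": 0, "ax": 0, "ay": 0, "az": 0, "jaw": 3.6}, {"dx": 0, "dy": -2, "dz": 0, "ax": 0, "ay": 0, "az": 0, "jaw": 3.6}, {"dx": 0, "dy": -3, "dz": 0, "ax": 0, "ay": 0, "az": 0, "jaw": 3.6}, {"dx": 0, "dy": -1, "dz": -1, "ax": 0, "ay": 0, "az": 0, "jaw": 2}])

```text
t: 16.55
position: [0.3521, -0.441, 0.0733]
ee_rot: [0.093, 0.853, -0.511, 0.053]
contact_force: [0.4, 0.7, 0.5]
finger_gap: 0.032
```

```bash
python3 s.py; python3 g.py wrist g1
```

```text
t 16.55 cradle mm [ 64.6 -68.9] z 73.3 rotvec rel (tool axes,deg) [-28.5  -2.3  10.5] F [0.4 0.7 0.5] gap 32.0 j [ 1.    0.76  0.07  1.89 -0.6   0.93 -1.67]
M rows in cradle (x,y,down): [[0.983, -0.165, -0.082], [-0.007, -0.478, 0.878], [0.185, 0.862, 0.471]]
16.6 [ 0.3525 -0.4389  0.0747] [ 0.093  0.853 -0.511  0.053] [-0.1  1.1  1.9] 0.02793083037489484
[ 0.316 -0.576  0.185]
```

View pics/g1.png

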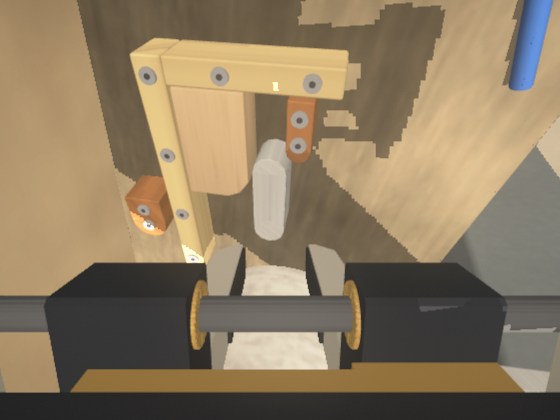

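```bash
python3 - <<'E'
from h import *
np.set_printoptions(precision=1,suppress=True)
d=L('g1')
for p in [(270,140),(270,238),(254,190),(290,190),(281,143),(280,164)]: print('bar',p,w2c(onz(d,p,.024))*1000,w2c(onz(d,p,.0))*1000)
for p in [(299,120),(297,146),(219,77),(148,76)]: print('screw',p,w2c(onz(d,p,.028))*1000)
for p in [(253,105),(247,185),(190,190)]: print('blk',p,w2c(onz(d,p,.025))*1000)
E
python3 to.py 54 -134 60 53 -134 13
python3 -c "
import cv2
a=cv2.imread('pics/g1.png')[40:270,120:360];cv2.imwrite('pics/g1c.png',cv2.resize(a,None,fx=3.2,fy=2.6,interpolation=cv2.INTER_CUBIC))"
```

```text
bar (270, 140) [ 53.1 -26.3] [ 48.1 -40.6]
bar (270, 238) [  51.7 -105.8] [  46.4 -132. ]
bar (254, 190) [ 42.1 -63.2] [ 35.4 -83.1]
bar (290, 190) [ 65.1 -60. ] [ 61.9 -79.4]
bar (281, 143) [ 59.3 -27.5] [ 55.2 -42. ]
bar (280, 164) [ 58.8 -41.5] [ 54.6 -58.1]
screw (299, 120) [ 69.2 -10.9]
screw (297, 146) [ 68.8 -26.1]
screw (219, 77) [29.3  8.2]
screw (148, 76) [-8.4  6.4]
blk (253, 105) [44.8 -6.2]
blk (247, 185) [ 38.1 -59. ]
blk (190, 190) [ -1.4 -68.5]
t 16.6 cradle mm [ 64.5 -71. ] z 74.7 rotvec rel (tool axes,deg) [-28.6  -2.3  10.5] F [-0.1  1.1  1.9] gap 27.9 j [ 1.    0.76  0.07  1.89 -0.6   0.93 -1.67]
M rows in cradle (x,y,down): [[0.983, -0.166, -0.084], [-0.006, -0.48, 0.877], [0.185, 0.862, 0.472]]
to [  54. -134.   60.] tool cm [-0.72  4.46 -4.74]
to [  53. -134.   13.] tool cm [0.77 4.07 2.23]
```

View pics/g1c.png

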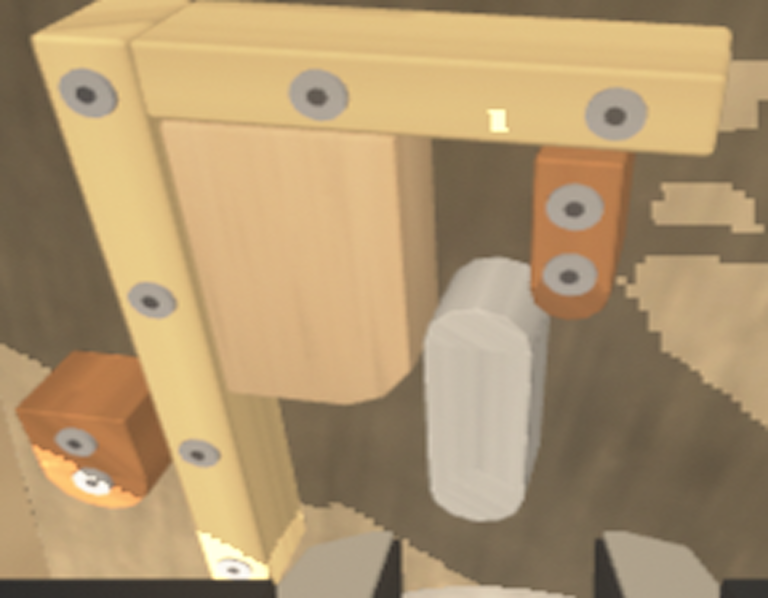

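Emit:
move_arm(plan=[{"dx": -0.3, "dy": 1.2, "dz": -2.2, "ax": 0, "ay": 0, "az": 0, "jaw": 0}, {"dx": -0.3, "dy": 1.6, "dz": -2.2, "ax": 0, "ay": 0, "az": 0, "jaw": 0}, {"dx": 0, "dy": 1.5, "dz": -0.8, "ax": 0, "ay": 0, "az": 0, "jaw": 0}, {"dx": 0, "dy": 0, "dz": 0, "ax": 0, "ay": 0, "az": 0, "jaw": 0}])

```text
t: 17.0
position: [0.3684, -0.3681, 0.0634]
ee_rot: [0.092, 0.853, -0.511, 0.054]
contact_force: [0.4, 0.2, -0.2]
finger_gap: 0.0011
```

```bash
python3 to.py 52 -134 13
```

```text
t 17.0 cradle mm [  55.7 -143.1] z 63.4 rotvec rel (tool axes,deg) [-28.7  -2.4  10.6] F [ 0.4  0.2 -0.2] gap 1.1 j [ 0.95  0.73  0.02  2.02 -0.67  0.8  -1.66]
M rows in cradle (x,y,down): [[0.983, -0.165, -0.086], [-0.004, -0.48, 0.877], [0.186, 0.861, 0.473]]
to [  52. -134.   13.] tool cm [0.57 3.97 3.21]
```

Emit:
move_arm(plan=[{"dx": 0.2, "dy": 1.3, "dz": 1.2, "ax": 0, "ay": 0, "az": 0, "jaw": 0}, {"dx": 0.2, "dy": 1.3, "dz": 1.0, "ax": 0, "ay": 0, "az": 0, "jaw": 0}, {"dx": 0.1, "dy": 1.2, "dz": 0.7, "ax": 0, "ay": 0, "az": 0, "jaw": 0}, {"dx": 0, "dy": 0, "dz": 0, "ax": 0, "ay": 0, "az": 0, "jaw": 0}])

```text
t: 17.4
position: [0.3719, -0.3756, 0.0137]
ee_rot: [0.092, 0.853, -0.511, 0.054]
contact_force: [-0.9, -0.1, -0.1]
finger_gap: 0.0003
```

```bash
python3 to.py 52 -134 12 52 -124 12; python3 g.py wrist g2
```

```text
t 17.4 cradle mm [  51.5 -135.9] z 13.7 rotvec rel (tool axes,deg) [-28.7  -2.5  10.6] F [-0.9 -0.1 -0.1] gap 0.3 j [ 0.97  0.82 -0.01  2.01 -0.7   0.74 -1.61]
M rows in cradle (x,y,down): [[0.982, -0.165, -0.087], [-0.003, -0.481, 0.877], [0.186, 0.861, 0.473]]
to [  52. -134.   12.] tool cm [0.09 0.05 0.25]
to [  52. -124.   12.] tool cm [-0.   -0.48  0.88]
17.45 [ 0.3719 -0.3758  0.0144] [ 0.092  0.853 -0.511  0.054] [-0.  -0.2 -0.2] 0.0007069163708002189
[ 0.336 -0.511  0.125]
```

View pics/g2.png

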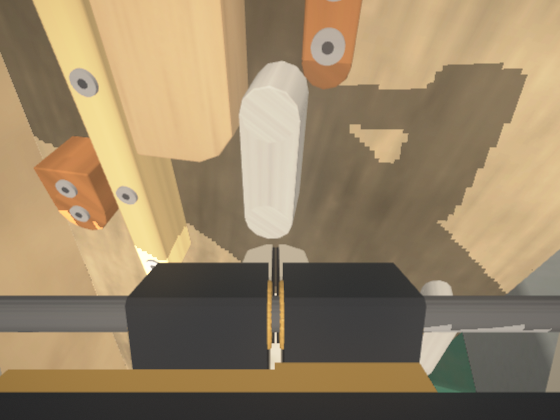

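Emit:
move_arm(plan=[{"dx": 0, "dy": -0.4, "dz": 0.9, "ax": 0, "ay": 0, "az": 0, "jaw": 0}, {"dx": 0, "dy": -0.4, "dz": 0.8, "ax": 0, "ay": 0, "az": 0, "jaw": 0}, {"dx": 0, "dy": -0.4, "dz": 0.7, "ax": 0, "ay": 0, "az": 0, "jaw": 0}, {"dx": 0, "dy": -0.3, "dz": 0.6, "ax": 0, "ay": 0, "az": 0, "jaw": 0}])

```text
t: 17.85
position: [0.3684, -0.4119, 0.0143]
ee_rot: [0.092, 0.853, -0.511, 0.055]
contact_force: [-0.2, 0.6, -0.3]
finger_gap: 0.0004
```

```bash
python3 to.py 51.5 -88 13; python3 g.py wrist g3
```

```text
t 17.85 cradle mm [ 51.4 -99.4] z 14.3 rotvec rel (tool axes,deg) [-28.6  -2.5  10.6] F [-0.2  0.6 -0.3] gap 0.4 j [ 0.99  0.83  0.02  1.94 -0.66  0.8  -1.62]
M rows in cradle (x,y,down): [[0.982, -0.166, -0.087], [-0.003, -0.48, 0.877], [0.187, 0.861, 0.472]]
to [ 51.5 -88.   13. ] tool cm [ 0.03 -0.44  1.06]
17.9 [ 0.3682 -0.4133  0.0142] [ 0.092  0.853 -0.511  0.054] [-0.4 -1.4  0.6] 0.00044993516414124367
[ 0.333 -0.548  0.125]
```

View pics/g3.png

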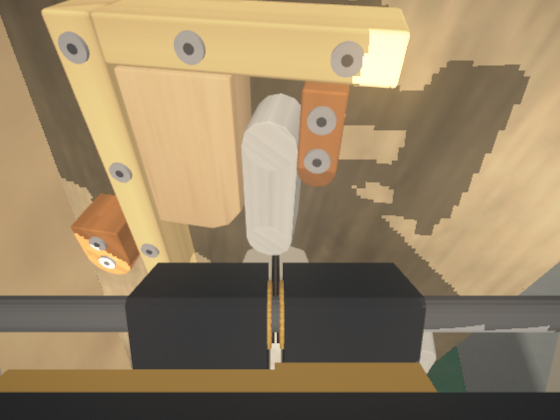

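Going in well between block and rail. Continue slowly.

Emit:
move_arm(plan=[{"dx": 0, "dy": -0.3, "dz": 0.6, "ax": 0, "ay": 0, "az": 0, "jaw": 0}, {"dx": 0, "dy": -0.2, "dz": 0.4, "ax": 0, "ay": 0, "az": 0, "jaw": 0}])

```text
t: 18.1
position: [0.3671, -0.4253, 0.0142]
ee_rot: [0.092, 0.853, -0.511, 0.055]
contact_force: [-0.3, 0.5, -0.3]
finger_gap: 0.0006
```

```bash
python3 to.py 51.5 -86 13; python3 g.py wrist g4
```

```text
t 18.1 cradle mm [ 51.3 -86.1] z 14.2 rotvec rel (tool axes,deg) [-28.6  -2.5  10.6] F [-0.3  0.5 -0.3] gap 0.6 j [ 0.99  0.84  0.03  1.91 -0.65  0.82 -1.62]
M rows in cradle (x,y,down): [[0.982, -0.166, -0.086], [-0.004, -0.479, 0.878], [0.187, 0.862, 0.471]]
to [ 51.5 -86.   13. ] tool cm [0.04 0.1  0.06]
18.15 [ 0.367  -0.4258  0.0141] [ 0.092  0.853 -0.511  0.055] [-0.2 -0.9  0.5] 0.00028723230066683513
[ 0.331 -0.561  0.125]
```

View pics/g4.png

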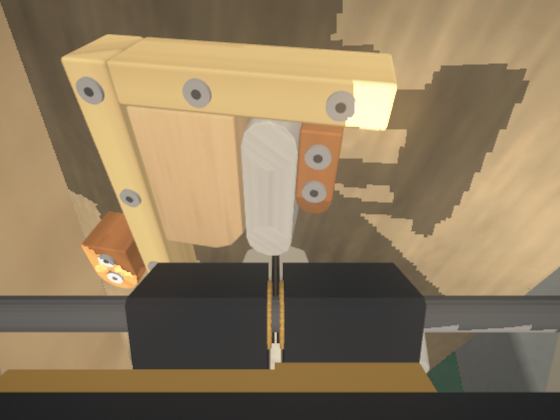

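Emit:
move_arm(plan=[{"dx": 0, "dy": -0.2, "dz": 0.4, "ax": 0, "ay": 0, "az": 0, "jaw": 0}, {"dx": 0, "dy": -0.15, "dz": 0.3, "ax": 0, "ay": 0, "az": 0, "jaw": 0}])

```text
t: 18.35
position: [0.3665, -0.4286, 0.0144]
ee_rot: [0.091, 0.855, -0.507, 0.055]
contact_force: [1.0, 10.9, 1.1]
finger_gap: 0.0007
```

```bash
python3 s.py
```

```text
t 18.35 cradle mm [ 51.6 -82.7] z 14.4 rotvec rel (tool axes,deg) [-29.1  -2.6  10.5] F [ 1.  10.9  1.1] gap 0.7 j [ 1.    0.85  0.03  1.9  -0.65  0.84 -1.62]
M rows in cradle (x,y,down): [[0.982, -0.164, -0.089], [-0.002, -0.488, 0.873], [0.187, 0.857, 0.48]]
```

Contact force rises. One more firm small push, hold, then look.

Emit:
move_arm(plan=[{"dx": 0, "dy": -0.1, "dz": 0.4, "ax": 0, "ay": 0, "az": 0, "jaw": 0}, {"dx": 0, "dy": 0, "dz": 0, "ax": 0, "ay": 0, "az": 0, "jaw": 0}])

```text
t: 18.55
position: [0.3666, -0.4271, 0.014]
ee_rot: [0.089, 0.858, -0.502, 0.056]
contact_force: [0.4, 0.0, -0.2]
finger_gap: 0.0003
```

```bash
python3 s.py; python3 g.py wrist g5
python3 -c "
import cv2
a=cv2.imread('pics/g5.png')[20:270,60:420];cv2.imwrite('pics/g5c.png',cv2.resize(a,None,fx=2.2,fy=2.2,interpolation=cv2.INTER_CUBIC))"
```

```text
t 18.55 cradle mm [ 51.6 -84.2] z 14.0 rotvec rel (tool axes,deg) [-29.7  -2.8  10.4] F [ 0.4  0.  -0.2] gap 0.3 j [ 1.    0.85  0.03  1.9  -0.64  0.85 -1.62]
M rows in cradle (x,y,down): [[0.983, -0.161, -0.093], [0.0, -0.497, 0.867], [0.186, 0.852, 0.489]]
18.6 [ 0.3667 -0.4273  0.0139] [ 0.089  0.858 -0.503  0.056] [-0.4  2.2  0.7] 0.000663111400079461
[ 0.332 -0.565  0.123]
```

View pics/g5c.png

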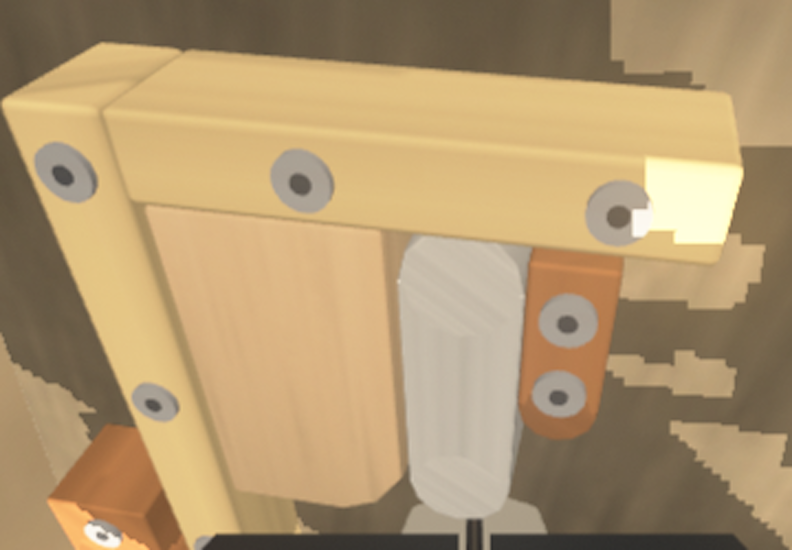

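Emit:
move_arm(plan=[{"dx": 0, "dy": 0.4, "dz": -0.7, "ax": 0, "ay": 0, "az": 0, "jaw": 0}, {"dx": 0, "dy": 0.3, "dz": -0.8, "ax": 0, "ay": 0, "az": 0, "jaw": 0}, {"dx": 0, "dy": -2, "dz": -1.5, "ax": 0, "ay": 0, "az": 0, "jaw": 0}, {"dx": 0.5, "dy": -4, "dz": -1, "ax": 0, "ay": 0, "az": 0, "jaw": 0}, {"dx": 1, "dy": -2, "dz": 0, "ax": 0, "ay": 0, "az": 0, "jaw": 0}, {"dx": 0, "dy": 0, "dz": 0, "ax": 0, "ay": 0, "az": 0, "jaw": 0}])

```text
t: 19.2
position: [0.336, -0.4237, 0.0947]
ee_rot: [0.089, 0.857, -0.504, 0.056]
contact_force: [0.3, 0.5, 0.3]
finger_gap: 0.0004
```

```bash
python3 s.py; python3 g.py wrist k1;python3 g.py scene k1s
python3 -c "
import cv2
a=cv2.imread('pics/k1.png')[0:260,60:400];cv2.imwrite('pics/k1c.png',cv2.resize(a,None,fx=2.3,fy=2.3,interpolation=cv2.INTER_CUBIC))
a=cv2.imread('pics/k1s.png')[240:380,200:360];cv2.imwrite('pics/k1sc.png',cv2.resize(a,None,fx=4,fy=4,interpolation=cv2.INTER_CUBIC))"
```

```text
t 19.2 cradle mm [ 82.4 -84.5] z 94.7 rotvec rel (tool axes,deg) [-29.5  -2.8  10.4] F [0.3 0.5 0.3] gap 0.4 j [ 1.01  0.72  0.07  1.92 -0.59  0.96 -1.66]
M rows in cradle (x,y,down): [[0.983, -0.16, -0.092], [0.001, -0.495, 0.869], [0.185, 0.854, 0.486]]
19.25 [ 0.3371 -0.4227  0.094 ] [ 0.089  0.858 -0.503  0.056] [ 1.2 -0.2 -0.5] 0.0004953245629853843
[ 0.301 -0.561  0.204]
19.3 [ 0.3377 -0.4218  0.0932] [ 0.088  0.858 -0.503  0.056] [ 0.5 -0.3  0.2] 0.0005325113815750265
[ 0.382 -0.69   0.775]
```

View pics/k1c.png

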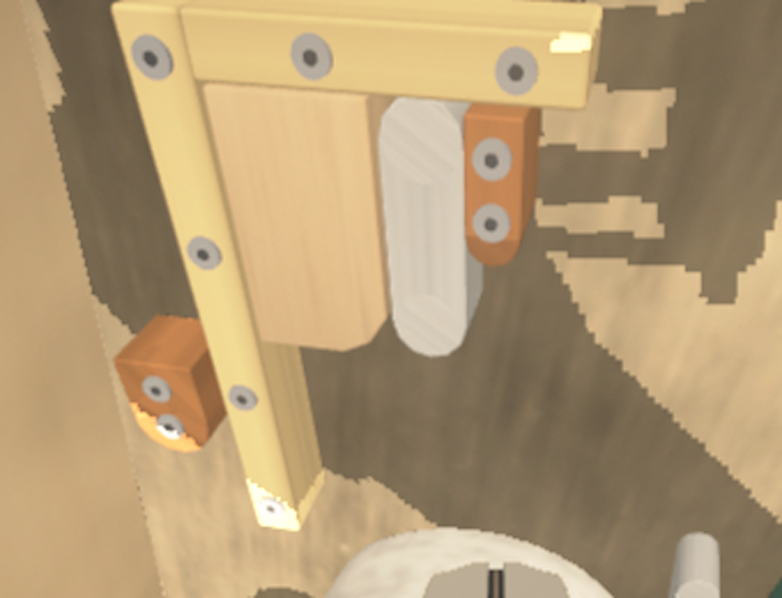

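View pics/k1sc.png

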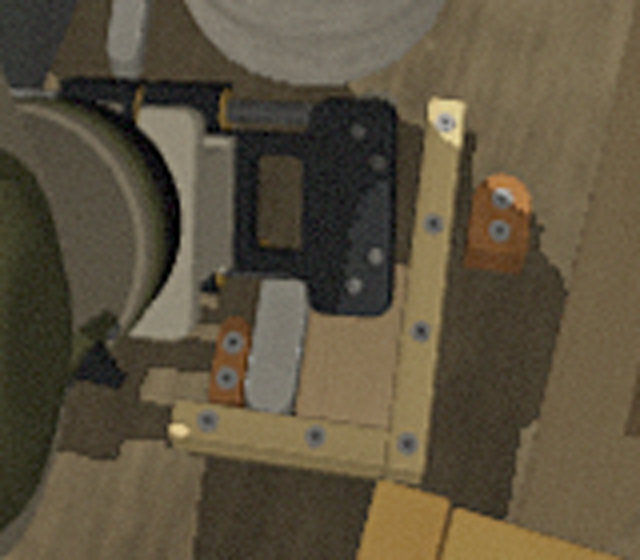

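Run:
```python
from h import *
np.set_printoptions(precision=1,suppress=True)
d=L('k1'); f=lambda u,v:(60+u/2.3,v/2.3)
for p in [(205,84),(367,95),(388,300),(262,342),(343,350)]: print('blk',w2c(onz(d,f(*p),.025))*1000)
for p in [(425,97),(432,355),(380,140),(466,140),(392,310),(465,315),(386,230),(466,230)]: print('bar',w2c(onz(d,f(*p),.024))*1000)
for p in [(150,57),(311,57),(516,72),(204,253),(491,160),(491,224)]: print('screw',w2c(onz(d,f(*p),.028))*1000)
for p in [(188,78),(585,106),(260,345)]: print('inner',w2c(onz(d,f(*p),.028))*1000)
```

```text
blk [1.1 0.8]
blk [40.2  0.5]
blk [ 40.  -51.2]
blk [ -0.4 -69.3]
blk [ 24.7 -69.1]
bar [53.5  0.6]
bar [ 51.1 -68.2]
bar [41.9 -9.5]
bar [62.6 -8.1]
bar [ 40.5 -54.8]
bar [ 61.1 -54.1]
bar [ 41.1 -31.6]
bar [ 62.1 -29.8]
screw [-9.1  6.7]
screw [29.4  8.5]
screw [74.7  7.8]
screw [ -9.3 -40.6]
screw [ 69.2 -10.7]
screw [ 69.2 -25.9]
inner [-1.   2.7]
inner [89.7  1.9]
inner [  0.5 -68.3]
```

Run:
```python
from cell import bot
s=bot.read_state(); print(s['t'],s['contact_force'],abs(s['qvel']).max())
print(bot.job_done())
```

```text
19.3 [ 0.52546637 -0.34015091  0.21146016] 0.025672523099468353
the job is handed in; nothing more can be done
None
```

The maple block and the 21 mm bar are both in the cradle, home against the end stop, and I handed the job in at 19.3 s.

- **Block:** I pushed it with closed fingers, first sideways onto the fence, then along to the end stop. A second side push seated it against the fence.
- **Bar:** The thin rail is the one mounted, so the gap takes the 21 mm bar; the fingers closed to about 20.5–21 mm on it. I carried it to the mouth of the gap, let it stand on its edge, and pushed it in from behind.

**Last checks:** In the last wrist picture, using the stated heights, the block spans x from about 0 to 40 mm and y from −69 to +1 mm in the cradle frame. The bar is centred at about x 51–52 mm and y −34 mm, with at most about 0.03 rad of turn. The hand was clear, with no contact force.

**Doubts:**
- The measurements carry about 1 mm of bias. For example, the rail's screws read x 69 mm instead of 70.
- An early picture before the second side push suggested the block was a few mm off the fence. Later ones did not.
- The large grey column beside the work is not in the task text. I leaned the hand to keep the arm away from it and saw no sign of contact at the wrist, but contact higher up the arm was not measured.
- I did not re-measure the knob and felt disc. I never worked near them.

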